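Stand a turning blank up in the standing bay and gate it in

ROBOT

A 7-joint arm with a two-finger parallel gripper is mounted at the origin on the work surface. World frame = base frame: x ahead of the robot, y to its left, z up, the work surface at z = 0. Lengths are in m, angles in rad, forces in N, time in s.
With the tool pointing down it reaches from about 0.425 to 0.975 m from the base axis. Payload 16.7 kg.
Tool frame: the origin (TCP) lies midway between the tips of the shut fingers; the grasp point (between the pads) lies 19 mm behind it (r.tcp_to_grasp is the distance from the TCP to the grasp point, in m); y points along the fingers, x is the direction in which the jaws open and shut, and the axes are right-handed (so a half turn about y gives the same grasp; the last joint's range is limited). The gripper opens to 85 mm and grips with 20 to 120 N. Pads are 22 mm wide; open, the fingers measure 114 mm over their backs; the gripper's body (76 mm by 85 mm) begins 54 mm behind the grasp point. The pads swing forward as they close: fully open they stand 13 mm farther back than shut.
Start: joints at [1.056, 0.426, 0.074, 1.606, -0.034, 1.111, -0.067], TCP at [0.241, -0.63, 0.21] pointing down, gripper open.
Joint ranges: [-2.85, 2.85], [-0.5, 2.14], [-1.23, 1.37], [0.21, 2.46], [-1.02, 4.16], [0.16, 2.05], [-2.73, 2.73]. Speed limits (rad/s): [1.89, 1.89, 2.39, 2.39, 3.01, 3.01, 3.01].

INTERFACE

Orientations are given as a rotation vector (axis times angle).
In Python, from workcell import r, vision, close_job, telemetry gives the robot as it stands. The module is installed in compiled form; this text tells all that it offers. Calls block until the motion is done:
- r.move_pose(position, orientation): joint-space move of the TCP to a pose.
- r.move_straight(position, frame=None, velocity=0.15): straight line of the TCP; frame=None keeps the orientation; velocity is the mean speed in m/s.
- r.move_joints(angles): joint-space move.
- r.command_gripper(opening, squeeze=None): finger opening in m; squeeze is the grip in N (None keeps the last); returns when the fingers have stopped.
- r.wait(seconds).
- r.ik(position, orientation): joint angles nearest the present ones, or None.
- vision.get_image(name): name is "scene" or "top" or "wrist"; returns a dict with "img" (420x560x3 uint8, blue, green, red), "mtx" (3x3 intrinsics, pixels), "pose" (4x4, takes a point from camera to world coordinates). Camera axes: x right, y down, z forward; pixel columns grow to the right and rows downward; lengths in m; the calibration is good to about 2 mm. A picture is of the moment at which its call begins. There is no depth.
A pose or a line that the arm cannot do raises r.IKError and nothing moves.
- close_job(): hands the job in, once; it reports no verdict.
Readings, each from a call of its own:
- telemetry.read_time(): time.
- telemetry.read_qpos(): joint angles.
- telemetry.read_qvel(): joint speeds.
- telemetry.read_joint_efforts(): joint torques, N m.
- telemetry.read_tool_pos(): TCP position.
- telemetry.read_orientation(): TCP orientation.
- telemetry.read_contact_force(): force on the tool from outside, world axes, zero at the start.
- telemetry.read_torque(): the same for the moment, N m.
- telemetry.read_gripper_width(): finger opening in m.
Only numpy, scipy, OpenCV 4.12 (cv2) and the standard library are available. Lean on these libraries where they do the work, as an engineer would, in place of code of your own. Each camera call takes 0.05 s, during which the arm holds its last target.

TASK

First swing the gate bar of the black iron bay wide open. Then slide the lying wooden blank along the bench into the bay until its thick foot end butts squarely against the fence, and raise the other end, the foot staying down on the bench, until the blank stands upright close against the fence. Finally swing the gate bar fully shut in front of it, let go, and leave the bowl, the tin and the faceplate where they are.

Things in the scene. Friction and masses are not known exactly. Their poses are not given: they have to be found in the camera images.
- stand: Black iron bay fixed to the bench. Origin: on the bench, at the middle of the foot of the fence's face. +x points level out of the bay, away from the fence; +y along the fence; z up. Fence: plate 190 mm wide, 90 high, behind x = 0. Gate post (y = 72 mm) and catch post (y = -72), about 22 mm thick, both near x = 76 mm, 116 and 105 mm high.
- blank: Loose pale turned wooden blank, about 0.33 kg, lying on the bench: round body 60 mm in diameter, 120 long, with two thin dark lines, then a round tenon 44 mm in diameter, 40 long, at the head. Origin: centre of the thick end's flat face (the foot), on the axis, 30 mm above the bench when lying. x axis: from foot to head; y and z turn with rolling. Starts outside the bay, foot towards the fence.
- bay_mouth (a point): Point on the bench in the middle of the bay's mouth, at x = 120, y = 0 mm of the stand. Between it and the fence the bench is bare. Two kerbs 30 mm high and 12 mm thick run out from the fence to x = 90 mm, 80 mm apart inside (y = -40 to 40 mm), then flare outward to x = 120 mm.
- blank_head (a point): Centre of the flat end face of the tenon, on the axis, 160 mm from the foot's face; 160 mm above the bench when the blank stands upright.
- gate (a joint): Gate bar's angle about its upright hinge, rad. 0: shut, across the bay's front along the stand's -y, inner face 70 mm from the fence. Grows swinging outward: at angle a it points along (sin a, -cos a) in the stand's x, y; stop at 2.6. Clear of the bay's approach at about 2.4 (at 1.6 it stands close beside it). Starts at 0 to 0.6; light friction (under 1 N at the pin), stays where left.
- gate_hinge (a point): On the hinge axis at the bar's mid-height, 98 mm above the bench, at x = 76, y = 72 mm of the stand. The steel bar is 12 mm thick and 14 mm high (91 to 105 mm above the bench) and reaches 151 mm from the hinge: a lying blank passes under it, a rising one does not.
- gate_pin (a point): Centre of the top of the gate's handle: an upright round black pin 16 mm in diameter that rises from the bar, 120 mm from the hinge axis, from 105 mm to 152 mm above the bench.
- bowl: Bystander: turned wooden bowl, 130 mm wide, 50 mm high, loose. Origin: centre of its underside.
- tin: Bystander: plain metal tin, 70 mm in diameter, 60 mm high, standing, loose. Origin: centre of its underside.
- faceplate: Bystander: steel lathe faceplate, flange 90 mm in diameter and 12 mm thick with a 40 mm hub, 38 mm high, lying flange down, loose. Origin: centre of its underside.
Things that resemble listed ones, but are neither listed nor needed, are in the scene too. Leave any green, orange or purple look-alike of the blank alone.

How it is judged:
By the outcome, as a careful person would: the job done as asked, in the order asked, and still so for the second after the job is handed in, with the robot touching nothing.
It also fails if it takes over 72 s, if anything falls off the work surface, if the arm or the gripper's body presses on something with over 40 N, if the wrist force passes 120 N, or if a joint passes its speed limit or range.

## Working session

There is one attempt and no reset: what is moved stays moved. The work goes in short steps, each a Python script; the robot and the scene stay as the last script left them, time stands still between calls to the robot, and variables do not carry over. Pictures are saved under pics/ and viewed, and the job is handed in when it is done.

```bash
mkdir -p pics; ls
python3 - <<'E'
from workcell import r, vision, telemetry
import cv2
for n in ("scene","top","wrist"):
    d=vision.get_image(n); cv2.imwrite(f"pics/{n}0.png",d["img"]); 
    import numpy as np; np.savez(f"{n}0.npz",**d)
    print(n,d["mtx"].round(1).tolist(),d["pose"].round(3).tolist())
print(telemetry.read_time(),telemetry.read_orientation(),r.tcp_to_grasp)
E
```

```text
pics
scene [[496.9, 0.0, 277.0], [0.0, 496.9, 216.3], [0.0, 0.0, 1.0]] [[0.389, 0.759, -0.522, 1.19], [0.921, -0.322, 0.218, -0.268], [-0.002, -0.566, -0.825, 1.04], [0.0, 0.0, 0.0, 1.0]]
top [[401.5, 0.0, 281.3], [0.0, 401.5, 212.9], [0.0, 0.0, 1.0]] [[0.015, -0.988, 0.156, 0.443], [-1.0, -0.015, 0.002, -0.04], [0.001, -0.156, -0.988, 1.237], [0.0, 0.0, 0.0, 1.0]]
wrist [[333.9, 0.0, 272.9], [0.0, 333.9, 208.0], [0.0, 0.0, 1.0]] [[0.357, -0.889, -0.286, 0.314], [-0.934, -0.34, -0.108, -0.602], [-0.001, 0.305, -0.952, 0.374], [0.0, 0.0, 0.0, 1.0]]
0.15 [-1.35985641  0.93628141 -0.9349153 ] 0.0187
```

View pics/scene0.png

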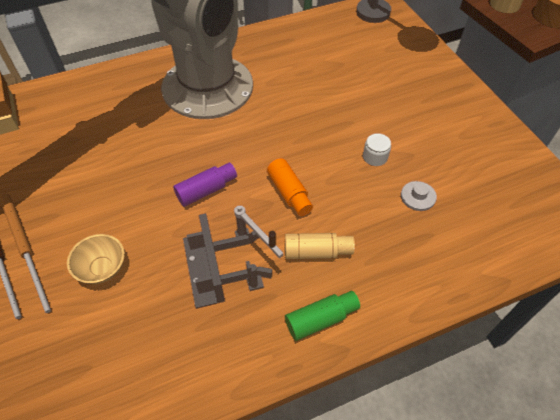

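View pics/top0.png

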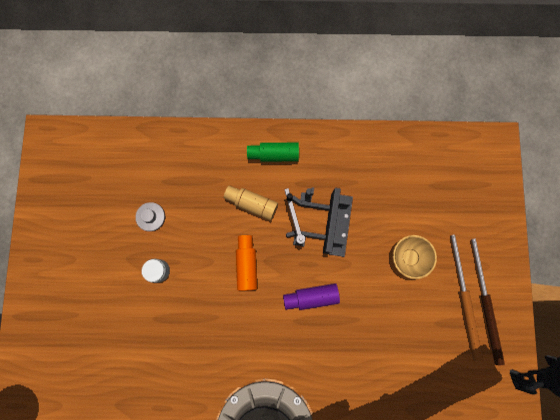

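Run:
```python
import cv2
a=cv2.imread("pics/top0.png")[125:275,210:370]; cv2.imwrite("pics/topc.png",cv2.resize(a,None,fx=5,fy=5,interpolation=cv2.INTER_CUBIC)[:, :800][:600+150])
a=cv2.imread("pics/top0.png")[165:275,215:365]; cv2.imwrite("pics/topc.png",cv2.resize(a,None,fx=5,fy=5,interpolation=cv2.INTER_CUBIC))
a=cv2.imread("pics/scene0.png")[195:315,175:365]; cv2.imwrite("pics/scenec.png",cv2.resize(a,None,fx=4,fy=4,interpolation=cv2.INTER_CUBIC))
```

```text
(no output)
```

View pics/topc.png

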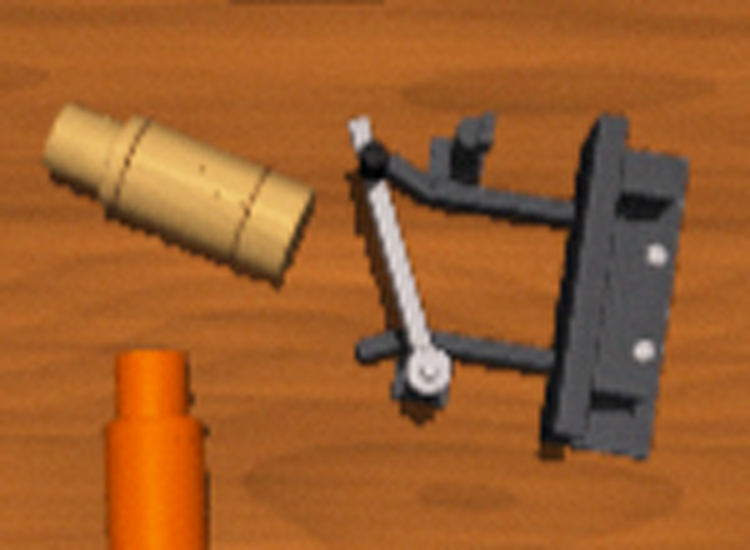

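View pics/scenec.png

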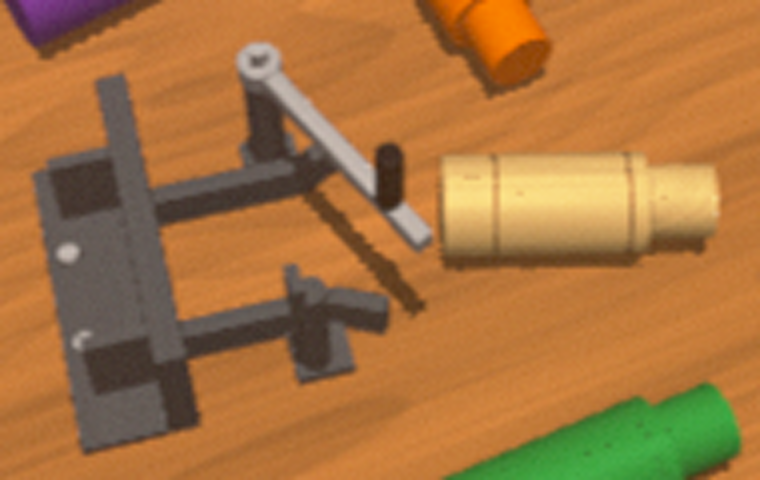

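Run:
```python
import cv2
def crop(n,x0,y0,w,h,f,o):
    a=cv2.imread(f"pics/{n}0.png")[y0:y0+h,x0:x0+w]; a=cv2.resize(a,None,fx=f,fy=f,interpolation=cv2.INTER_CUBIC)
    for i in range(0,w,10):
        cv2.putText(a,str(x0+i),(i*f,10),0,.35,(255,255,255),1); cv2.line(a,(i*f,0),(i*f,h*f),(255,255,0),1)
    for i in range(0,h,10):
        cv2.putText(a,str(y0+i),(0,i*f+10),0,.35,(255,255,255),1); cv2.line(a,(0,i*f),(w*f,i*f),(255,255,0),1)
    cv2.imwrite(f"pics/{o}.png",a)
crop("top",280,180,75,75,8,"t1")
crop("top",215,170,80,60,10,"t2")
crop("scene",175,200,100,110,5,"s1")
crop("scene",280,225,80,45,10,"s2")
```

```text
(no output)
```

View pics/t1.png

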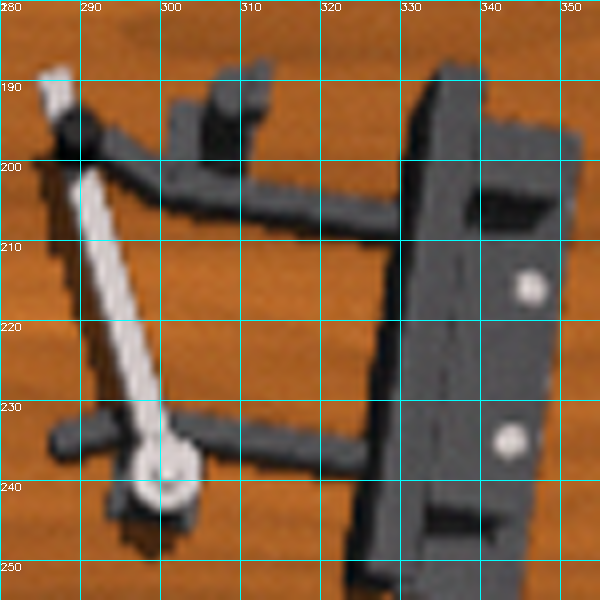

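View pics/t2.png

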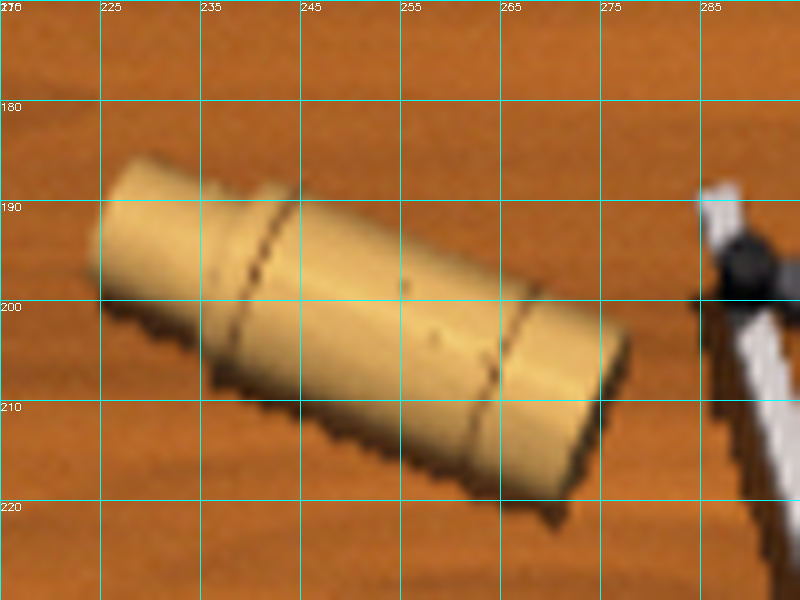

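View pics/s1.png

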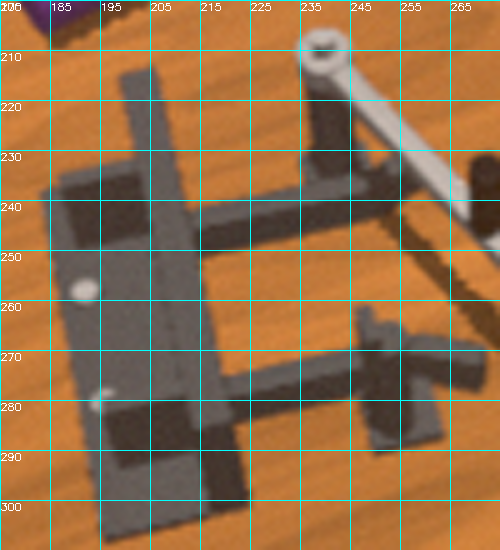

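View pics/s2.png

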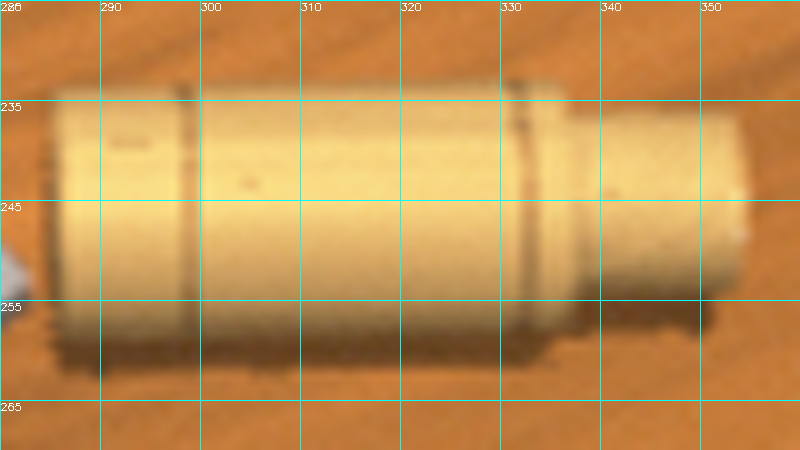

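```bash
cat > h.py <<'E'
import numpy as np, cv2
from scipy.optimize import least_squares, minimize
from scipy.spatial.transform import Rotation as R
def proj(d,P):
    P=np.atleast_2d(P); T=np.linalg.inv(d["pose"]); c=P@T[:3,:3].T+T[:3,3]
    p=c@d["mtx"].T; return p[:,:2]/p[:,2:]
def onplane(d,px,z):
    v=d["pose"][:3,:3]@np.linalg.solve(d["mtx"],np.array([px[0],px[1],1.])); o=d["pose"][:3,3]
    return o+v*(z-o[2])/v[2]
def st(s,P):
    c,n=np.cos(s[2]),np.sin(s[2]); P=np.atleast_2d(P)
    return np.c_[s[0]+c*P[:,0]-n*P[:,1], s[1]+n*P[:,0]+c*P[:,1],P[:,2]]
E
python3 - <<'E'
from h import *
t=dict(np.load("top0.npz")); s=dict(np.load("scene0.npz"))
tp={(.0,-.095,.09):(334.7,187.8),(0,.095,.09):(325.6,251.2),(0,.095,0):(323.1,253.5),(.076,.072,.116):(300.6,238.7)}
sp={(0,.095,.09):(206.4,213.6),(0,-.095,.09):(221.4,284),(0,-.095,0):(225,299),(.076,.072,.116):(239.6,210)}
f=lambda q:np.r_[(proj(t,st(q,list(tp)))-list(tp.values())).ravel(),(proj(s,st(q,list(sp)))-list(sp.values())).ravel()]
o=least_squares(f,[.65,-.15,1.5],loss="soft_l1"); q=o.x; print("stand",q,f(q).round(1))
print("hinge",st(q,[.076,.072,.098]))
def tri(a,b):
    return least_squares(lambda P:np.r_[(proj(t,P)-a).ravel(),(proj(s,P)-b).ravel()],[.6,0,.1])
for a,b in (((289.75,196.9),(272.2,231.8)),((300.6,238.7),(239.6,210))):
    k=tri(a,b); print(k.x,k.fun.round(2))
# blank
masks=[]
for d,n in((t,"top"),(s,"scene")):
    i=d["img"].astype(int); m=((i[...,1]*1.0/np.maximum(i[...,2],1)>.70)&(i[...,2]>90)&(i[...,0]*1.0/np.maximum(i[...,2],1)<.65)).astype(np.uint8)
    roi=np.zeros_like(m)
    if n=="top": roi[178:226,216:283]=1
    else: roi[228:265,282:360]=1
    m=cv2.morphologyEx(m*roi,cv2.MORPH_CLOSE,np.ones((3,3),np.uint8)); masks.append(m); cv2.imwrite(f"pics/m_{n}.png",np.vstack([cv2.resize(d["img"],None),cv2.cvtColor(m*255,cv2.COLOR_GRAY2BGR)])[:, 200:370])
th=np.linspace(0,2*np.pi,60)
def render(d,q,F=4):
    M=np.zeros((420*F,560*F),np.uint8)
    for a,b,rr in((0,.12,.03),(.12,.16,.022)):
        P=[[x,rr*np.cos(u),.03+rr*np.sin(u)] for x in(a,b) for u in th]
        p=(proj(d,st(q,P))+.5)*F; cv2.fillConvexPoly(M,cv2.convexHull(p.astype(np.float32)).astype(np.int32),1)
    return cv2.resize(M.astype(np.float32),(560,420),interpolation=cv2.INTER_AREA)
def cost(v): return sum(np.abs(render(d,v)-m).sum() for d,m in zip((t,s),masks))
f0=onplane(t,(274,211),.03); h0=onplane(t,(226,192),.03); d0=h0-f0; print(f0,h0,np.linalg.norm(d0))
x0=np.array([f0[0],f0[1],np.arctan2(d0[1],d0[0])])
o=minimize(cost,x0,method="Nelder-Mead",options=dict(initial_simplex=x0+np.array([[0,0,0],[.008,0,0],[0,.008,0],[0,0,.1]])))
print("blank",o.x,o.fun,[m.sum() for m in masks]); b=o.x
c,n=np.cos(q[2]),np.sin(q[2]); print("blank in stand",np.array([[c,n],[-n,c]])@(b[:2]-q[:2]),b[2]-q[2])
np.savez("est.npz",stand=q,blank=b)
E
```

```text
stand [ 0.60876574 -0.17952354  1.42389399] [ 0.1 -0.7 -0.2  0.2 -0.9 -0.3  0.2 -0.4 -0.4 -0.9 -0.1 -0.1  0.1  2.8
 -0.4 -2.7]
hinge [[ 0.5486657  -0.09380315  0.098     ]]
[ 0.65988478 -0.0592433   0.15110945] [-0.6  -0.2  -0.48  0.05]
[ 0.54865632 -0.09375105  0.10541113] [-0.04 -0.01 -0.03  0.  ]Traceback (most recent call last):
  File "<stdin>", line 19, in <module>
cv2.error: OpenCV(4.12.0) /io/opencv/modules/imgproc/src/resize.cpp:4211: error: (-215:Assertion failed) inv_scale_x > 0 in function 'resize'
```

```bash
cat > est.py <<'E'
from h import *
t=dict(np.load("top0.npz")); s=dict(np.load("scene0.npz"))
tp={(.0,-.095,.09):(334.7,187.8),(0,.095,.09):(325.6,251.2),(0,.095,0):(323.1,253.5),(.076,.072,.1055):(300.6,238.7)}
sp={(0,.095,.09):(206.4,213.6),(0,-.095,.09):(221.4,284),(.076,.072,.1055):(239.6,210)}
f=lambda q:np.r_[(proj(t,st(q,list(tp)))-list(tp.values())).ravel(),(proj(s,st(q,list(sp)))-list(sp.values())).ravel()]
o=least_squares(f,[.65,-.15,1.5],loss="soft_l1"); q=o.x; print("stand",q,f(q).round(1))
print("hinge",st(q,[.076,.072,.098]))
masks=[]
for d,n in((t,"top"),(s,"scene")):
    i=d["img"].astype(float); R_=np.maximum(i[...,2],1)
    m=((i[...,1]/R_>.66)&(i[...,2]>90)).astype(np.uint8)
    roi=np.zeros_like(m)
    if n=="top": roi[178:226,216:283]=1
    else: roi[228:265,284:360]=1
    m=cv2.morphologyEx(m*roi,cv2.MORPH_CLOSE,np.ones((5,5),np.uint8)); masks.append(m)
th=np.linspace(0,2*np.pi,60)
def render(d,q,F=4):
    M=np.zeros((420*F,560*F),np.uint8)
    for a,b,rr in((0,.12,.03),(.12,.16,.022)):
        P=[[x,rr*np.cos(u),.03+rr*np.sin(u)] for x in(a,b) for u in th]
        p=(proj(d,st(q,P))+.5)*F; cv2.fillConvexPoly(M,cv2.convexHull(p.astype(np.float32)).astype(np.int32),1)
    return cv2.resize(M.astype(np.float32),(560,420),interpolation=cv2.INTER_AREA)
def cost(v): return sum(np.abs(render(d,v)-m).sum() for d,m in zip((t,s),masks))
f0=onplane(t,(274,211),.03); h0=onplane(t,(226,192),.03); d0=h0-f0; print(f0,h0,np.linalg.norm(d0))
x0=np.array([f0[0],f0[1],np.arctan2(d0[1],d0[0])])
o=minimize(cost,x0,method="Nelder-Mead",options=dict(initial_simplex=x0+np.array([[0,0,0],[.008,0,0],[0,.008,0],[0,0,.1]])))
print("blank",o.x,o.fun,[m.sum() for m in masks]); b=o.x
c,n=np.cos(q[2]),np.sin(q[2]); print("blank in stand",np.array([[c,n],[-n,c]])@(b[:2]-q[:2]),b[2]-q[2])
np.savez("est.npz",stand=q,blank=b)
out=[]
for d,m,(x0,y0,w,h) in((t,masks[0],(210,170,160,100)),(s,masks[1],(170,195,200,120))):
    a=d["img"].copy(); a=cv2.resize(a,None,fx=4,fy=4,interpolation=cv2.INTER_CUBIC)
    for mm,cc in((m,(0,0,255)),((render(d,b)>.5).astype(np.uint8),(255,0,0))):
        C,_=cv2.findContours(cv2.resize(mm,None,fx=4,fy=4),0,1); cv2.drawContours(a,C,-1,cc,1)
    W=[[(0,-.095,z),(0,.095,z)] for z in(0,.09)]+[[(0,y,0),(0,y,.09)] for y in(-.095,.095)]+[[(0,y,.03),(.09,y,.03)] for y in(-.04,.04)]+[[(.076,y,0),(.076,y,h_)] for y,h_ in((.072,.116),(-.072,.105))]
    for l in W:
        p=((proj(d,st(q,l))+.5)*4).astype(int); cv2.line(a,tuple(map(int,p[0])),tuple(map(int,p[1])),(0,255,0),1)
    out.append(cv2.resize(a[4*y0:4*(y0+h),4*x0:4*(x0+w)],(640,int(640*h/w))))
cv2.imwrite("pics/fit.png",cv2.resize(np.vstack(out),None,fx=.75,fy=.75))
E
python3 est.py
```

```text
stand [ 0.60903439 -0.17965721  1.42633063] [ 0.1 -0.8 -0.   0.2 -0.8 -0.3  0.1 -0.  -0.5 -0.8  0.  -0.  -0.2  0. ]
hinge [[ 0.54872566 -0.09408352  0.098     ]]
[ 0.63899566 -0.0157367   0.03      ] [0.69578164 0.13263516 0.03      ] 0.15886741656811004
blank [ 0.63782677 -0.01637391  1.19039653] 195.75 [np.uint64(939), np.uint64(1763)]
blank in stand [ 0.16572742 -0.00498558] -0.2359341063503253
```

View pics/fit.png

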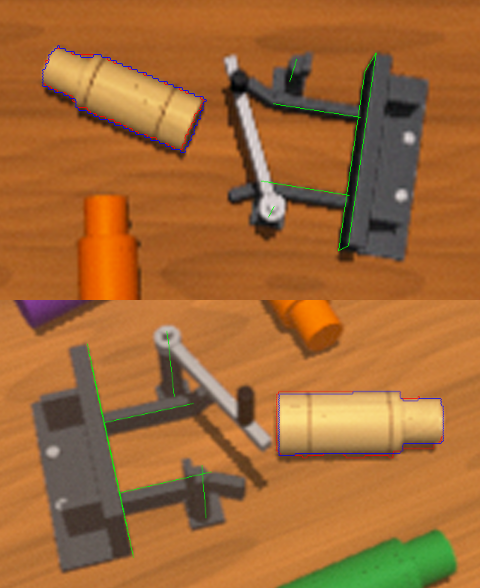

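```bash
cat >> h.py <<'E'
E_=np.load("est.npz") if __import__("os").path.exists("est.npz") else None
S=E_["stand"]; B=E_["blank"]; YAW=S[2]
HINGE=st(S,[.076,.072,.098])[0]
def down(phi):  # jaw (tool x) at world angle phi, tool y down
    x=np.array([np.cos(phi),np.sin(phi),0]); y=np.array([0,0,-1.]); return R.from_matrix(np.c_[x,y,np.cross(x,y)]).as_rotvec()
def pin(a,rad=.12):
    b=YAW-np.pi/2+a; return HINGE[:2]+rad*np.array([np.cos(b),np.sin(b)]), b
def tiltR(phi,flip=1): # approach in stand frame (-sin phi, 0,-cos phi), jaw along flip*stand y
    y=np.array([-np.sin(phi),0,-np.cos(phi)]); x=np.array([0,flip,0.]); M=np.c_[x,y,np.cross(x,y)]
    return (R.from_euler("z",YAW)*R.from_matrix(M)).as_rotvec()
E
python3 - <<'E'
from h import *
from workcell import r,telemetry
print(R.from_rotvec(telemetry.read_orientation()).as_matrix().round(2).tolist())
for off in (0,np.pi):
  for a in (-.02,.45,1,1.5,2,2.45):
    p,b=pin(a); q=r.ik([*p,.117],down(b+np.pi/2+off)); print(off,a,p.round(3),None if q is None else np.round(q,2))
for fl in(1,-1):
  for ph in (0.5,.8,1.1):
   for th in (0,.4,.8,1.2,1.57):
    g=.142; P=st(S,[.03*np.sin(th)+g*np.cos(th)+.019*(-np.sin(ph-th)),0,.03*np.cos(th)+g*np.sin(th)-.019*np.cos(ph-th)])[0]
    q=r.ik(P,tiltR(ph-th,fl)); print(fl,ph,th,None if q is None else np.round(q,2))
E
```

```text
[[0.36, -0.0, 0.93], [-0.93, 0.0, 0.36], [-0.0, -1.0, -0.0]]
0 -0.02 [ 0.667 -0.114] [ 0.5   0.58 -0.6   1.65  0.37  1.02  1.19]
0 0.45 [ 0.663 -0.058] [ 0.47  0.58 -0.67  1.67  0.41  1.03  1.54]
0 1 [ 0.627 -0.003] [ 0.63  0.66 -1.03  1.75  0.63  1.1   1.82]
0 1.5 [0.574 0.023] [ 0.63  0.57 -1.03  1.87  0.57  1.03  2.29]
0 2 [0.515 0.021] [-1.07  0.59  1.22  2.09 -0.69  0.95 -2.32]
0 2.45 [ 0.468 -0.005] [ 0.13  0.22 -0.28  2.13  0.09  0.8  -2.62]
3.141592653589793 -0.02 [ 0.667 -0.114] [ 0.15  0.52 -0.1   1.67  0.06  0.95 -1.71]
3.141592653589793 0.45 [ 0.663 -0.058] [ 0.21  0.52 -0.3   1.69  0.18  0.96 -1.42]
3.141592653589793 1 [ 0.627 -0.003] [ 0.24  0.48 -0.44  1.78  0.24  0.94 -1.02]
3.141592653589793 1.5 [0.574 0.023] [ 0.28  0.42 -0.54  1.89  0.27  0.9  -0.6 ]
3.141592653589793 2 [0.515 0.021] [ 0.35  0.34 -0.61  2.02  0.25  0.86 -0.11]
3.141592653589793 2.45 [ 0.468 -0.005] [ 0.46  0.27 -0.66  2.11  0.22  0.83  0.4 ]
1 0.5 0 [ 0.41  0.95 -1.03  1.73  1.16  1.5   1.96]
1 0.5 0.4 [ 0.63  0.76 -1.03  1.77  0.82  1.13  2.29]
1 0.5 0.8 [-0.54  0.73  1.01  1.85 -0.99  1.2  -2.37]
[... 769 characters left out ...]
0.51  0.53 -0.48  1.78 -0.09  0.87  0.01]
-1 0.5 1.2 [ 0.79  0.65 -0.54  1.71 -0.44  1.03  0.44]
-1 0.5 1.57 [ 0.93  0.85 -0.53  1.6  -0.62  1.27  0.68]
-1 0.8 0 [-0.1   0.85 -0.41  1.68  0.94  1.41 -1.14]
-1 0.8 0.4 [ 0.07  0.62 -0.42  1.76  0.68  1.11 -0.85]
-1 0.8 0.8 [ 0.37  0.51 -0.49  1.78  0.29  0.93 -0.39]
-1 0.8 1.2 [ 0.63  0.53 -0.48  1.75 -0.2   0.94  0.18]
-1 0.8 1.57 [ 0.85  0.7  -0.52  1.66 -0.46  1.12  0.52]
-1 1.1 0 [-0.27  0.98 -0.28  1.6   0.99  1.61 -1.2 ]
-1 1.1 0.4 [-0.05  0.73 -0.44  1.7   0.87  1.38 -1.04]
-1 1.1 0.8 [ 0.18  0.54 -0.46  1.76  0.58  1.09 -0.7 ]
-1 1.1 1.2 [ 0.45  0.48 -0.45  1.77  0.12  0.93 -0.17]
-1 1.1 1.57 [ 0.71  0.57 -0.46  1.71 -0.26  1.01  0.31]
```

Run:
```python
from h import *
from workcell import r,vision,telemetry
a=.44; p,b=pin(a)
r.command_gripper(.06,20)
r.move_pose([*p,.21],down(b-np.pi/2))
print(telemetry.read_time())
d=vision.get_image("wrist"); np.savez("w1.npz",**d); cv2.imwrite("pics/w1.png",d["img"])
print(proj(d,[*p,.152]), proj(d,[*pin(a)[0],.105]))
```

```text
3.0417
[[271.57906627 215.84132929]] [[271.77794606 197.50785725]]
```

View pics/w1.png

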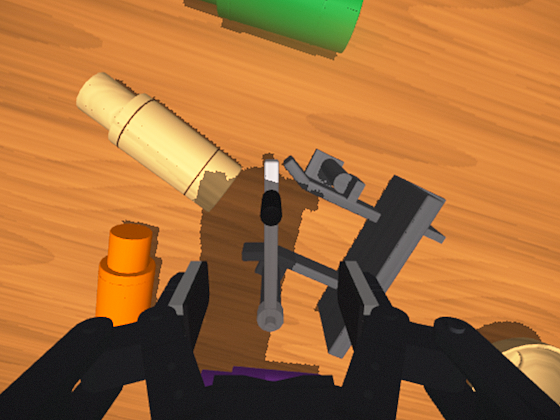

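```bash
cat >> h.py <<'E'
def swing(r,telemetry,a0,a1,n,z=.118,v=.15):
    for a in np.linspace(a0,a1,n+1)[1:]:
        p,b=pin(a); r.move_straight([*p,z],down(b-np.pi/2),v)
        f=telemetry.read_contact_force()
        print(round(a,2),telemetry.read_time(),np.round(f,1))
        if np.linalg.norm(f)>25: print("STOP"); break
E
python3 - <<'E'
from h import *
from workcell import r,vision,telemetry
a=.44; p,b=pin(a)
r.move_straight([*p,.118],None,.15)
r.command_gripper(.026,20); print(telemetry.read_gripper_width(),telemetry.read_contact_force())
swing(r,telemetry,a,.9,2)
swing(r,telemetry,.9,2.46,6)
d=vision.get_image("top"); np.savez("t2.npz",**d); cv2.imwrite("pics/t2b.png",cv2.resize(d["img"][120:300,180:380],None,fx=4,fy=4)[:600])
d=vision.get_image("scene"); np.savez("s2.npz",**d); cv2.imwrite("pics/s2b.png",d["img"])
E
```

```text
0.025815938077272577 [-0.1488115   1.03172094  0.51216535]
0.67 4.6667 [ 0.9 -1.1  0.2]
0.9 5.05 [ 0.3 -1.1  0.8]
1.16 5.4583 [ 0.4 -0.6  0.8]
1.42 5.8667 [-0.2 -0.1 -0.5]
1.68 6.275 [ 0.2 -0.2 -0.5]
1.94 6.6833 [ 0.4 -0.1  0.7]
2.2 7.0917 [ 0.2 -0.8 -0.7]
2.46 7.5 [-0.2  0.1 -0.3]
```

View pics/s2b.png

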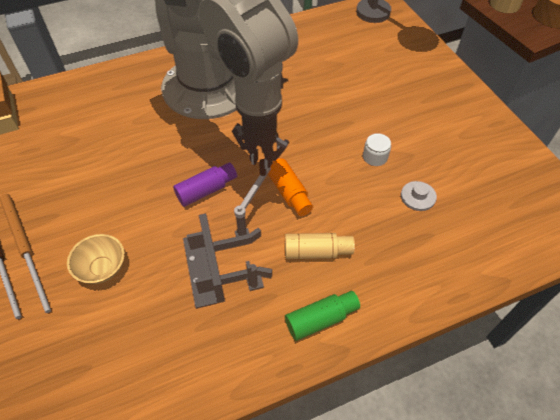

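```bash
cat >> h.py <<'E'
PHI=.7; G=.147
def tool(bx,by,yaw,th=0.,g=G,rad=None,zoff=0.,phi=PHI,back=0.,frame="stand"):
    """TCP pose so that blank (foot lower corner constraint: foot centre at bx,by in frame, resting height) has tilt th"""
    base=np.r_[S] if frame=="stand" else np.zeros(3)
    fx=bx; fz=.03*np.cos(th)+zoff
    k=phi-th
    loc=np.array([g*np.cos(th)-(.019-back)*np.sin(k),0,fz+g*np.sin(th)-(.019-back)*np.cos(k)])
    c,n=np.cos(yaw),np.sin(yaw)
    P=np.array([fx+c*loc[0],by+n*loc[0],loc[2]])
    P=st(base,P)[0]
    y=np.array([-np.sin(k),0,-np.cos(k)]); x=np.array([0,-1.,0]); M=np.c_[x,y,np.cross(x,y)]
    return P,(R.from_euler("z",yaw+base[2])*R.from_matrix(M)).as_rotvec()
E
python3 - <<'E'
from h import *
from workcell import r,vision,telemetry
r.command_gripper(.045,20)
p=telemetry.read_tool_pos(); r.move_straight([p[0],p[1],.24],None,.25)
P,o=tool(B[0],B[1],B[2],frame="w",back=.10); print(P)
r.command_gripper(.075)
q=r.ik(P,o); print(np.round(q,2))
r.move_pose(P,o)
d=vision.get_image("wrist"); np.savez("w3.npz",**d); cv2.imwrite("pics/w3.png",d["img"])
d=vision.get_image("scene"); np.savez("s3.npz",**d); cv2.imwrite("pics/s3.png",d["img"])
d=vision.get_image("top"); np.savez("t3.npz",**d); cv2.imwrite("pics/t3.png",d["img"])
print(telemetry.read_time())
E
```

```text
[0.71178126 0.16856947 0.09195222]
[-0.28  1.   -0.5   1.1   0.73  1.79 -1.17]
10.675
```

View pics/w3.png

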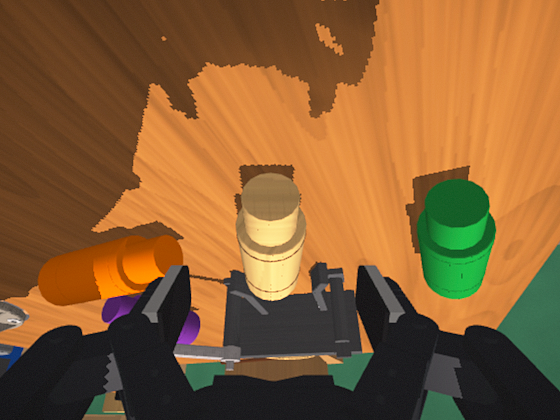

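View pics/s3.png

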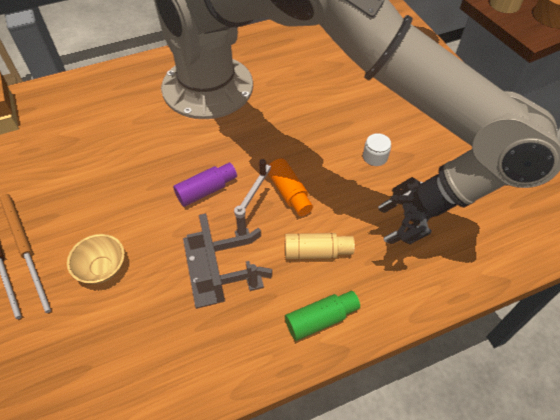

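Run:
```python
from h import *
t=dict(np.load("top0.npz")); w=dict(np.load("w3.npz"))
print("faceplate",onplane(t,(150,216),.02),"tin",onplane(t,(154,271),.06))
print(w["pose"].round(3))
P,o=tool(B[0],B[1],B[2],frame="w"); P2,_=tool(B[0],B[1],B[2],frame="w",back=.1); M=R.from_rotvec(o).as_matrix()
print("TCP",P,P2, "cam in tool",M.T@(w["pose"][:3,3]-P2))
for back in(.073,.12,.2): print(back,P-M[:,1]*back)
print(proj(w,[*(B[:2]+.16*np.array([np.cos(B[2]),np.sin(B[2])])),.03]))
```

```text
faceplate [0.61920674 0.36418036 0.02      ] tin [0.45236916 0.32856606 0.06      ]
[[ 0.928 -0.199 -0.315  0.773]
 [-0.373 -0.494 -0.786  0.321]
 [ 0.001  0.847 -0.532  0.169]
 [ 0.     0.     0.     1.   ]]
TCP [0.68786199 0.10875281 0.015468  ] [0.71178126 0.16856947 0.09195222] cam in tool [ 0.00065469 -0.16487309  0.07627107]
0.073 [0.70532306 0.15241897 0.07130148]
0.12 [0.71656511 0.1805328  0.10724906]
0.2 [0.73570053 0.22838613 0.16843644]
[[272.34446437 195.58335812]]
```

View pics/t3.png

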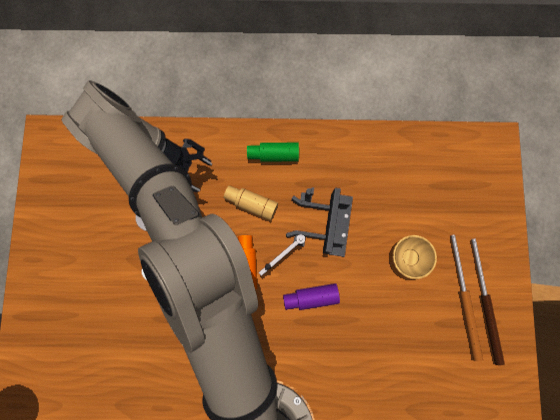

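Run:
```python
from h import *
from workcell import r,vision,telemetry
P,o=tool(B[0],B[1],B[2],frame="w")
r.move_straight(P,None,.12); print(telemetry.read_contact_force().round(1))
r.command_gripper(.04,45); print(telemetry.read_gripper_width(),telemetry.read_contact_force().round(1),telemetry.read_tool_pos())
P,o=tool(.15,0,0.); r.move_straight(P,o,.06); print(telemetry.read_contact_force().round(1),telemetry.read_time())
for n in("wrist","scene","top"):
    d=vision.get_image(n); np.savez(n[0]+"4.npz",**d); cv2.imwrite(f"pics/{n[0]}4.png",d["img"])
```

```text
[0.3 0.  0.6]
0.04117161181800892 [-0.   2.6  5.6] [0.68813189 0.10945889 0.01613648]
[-1.7  5.5  8.7] 12.8667
```

View pics/s4.png

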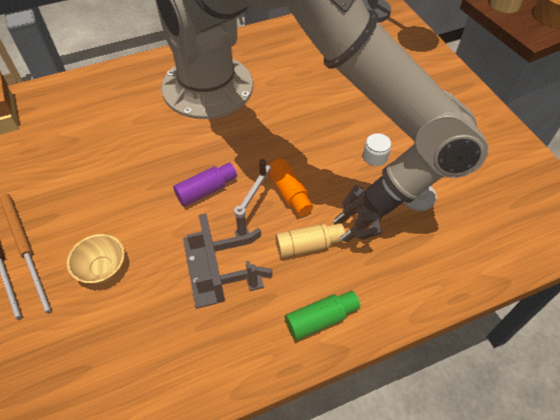

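View pics/t4.png

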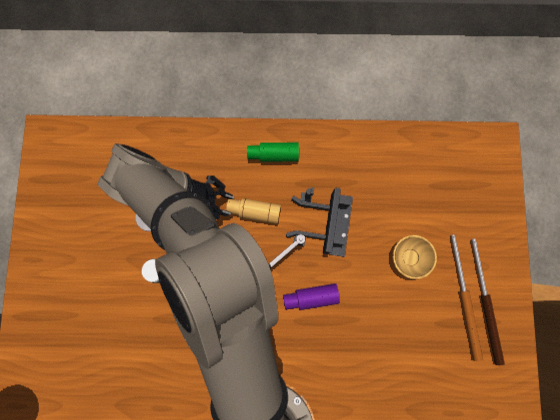

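View pics/w4.png

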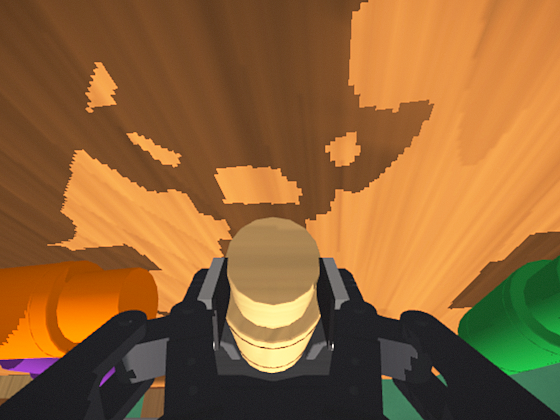

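```bash
cat >> h.py <<'E'
th_=np.linspace(0,2*np.pi,40)
def overlay(d,bl,crop,f,name,tilt=0.):
    """bl: foot centre in stand frame x,z + y ; draws circles"""
    x0,y0,w,h=crop; a=cv2.resize(d["img"][y0:y0+h,x0:x0+w],None,fx=f,fy=f,interpolation=cv2.INTER_CUBIC)
    c,s=np.cos(tilt),np.sin(tilt)
    def poly(P,col):
        p=((proj(d,st(S,P))+.5-[x0,y0])*f).astype(np.int32); cv2.polylines(a,[p],False,col,1)
    for l,rr in((0,.03),(.12,.03),(.12,.022),(.16,.022)):
        P=[[bl[0]+c*l-s*rr*np.sin(u),bl[1]+bl[3]*l+rr*np.cos(u),bl[2]+s*l+c*rr*np.sin(u)] for u in th_]; poly(P,(255,0,0))
    for y in(-.04,.04): poly([(0,y,.03),(.09,y,.03)],(0,255,0))
    for z in(0,.09): poly([(0,-.095,z),(0,.095,z)],(0,255,0))
    cv2.imwrite(f"pics/{name}.png",a)
E
python3 - <<'E'
from h import *
for n,c in(("t",(215,180,140,80)),("s",(175,190,190,115))):
    overlay(dict(np.load(n+"4.npz")),(.15,0,.03,0),c,4 if n=="s" else 5,n+"4o")
a,b=cv2.imread("pics/t4o.png"),cv2.imread("pics/s4o.png")
cv2.imwrite("pics/o4.png",cv2.resize(np.vstack([cv2.resize(a,(760,int(400*760/700))),b]),None,fx=.65,fy=.65))
E
```

```text
(no output)
```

View pics/o4.png

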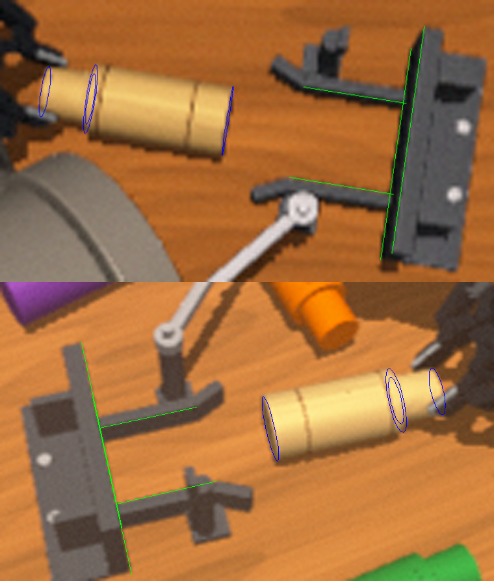

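Run:
```python
from h import *
from workcell import r,vision,telemetry
u=np.array([np.cos(YAW),np.sin(YAW),0])
def rep(x):
    f=telemetry.read_contact_force(); print(x,"F along stand x %.1f y %.1f z %.1f"%(f@u,f@[-u[1],u[0],0],f[2]),telemetry.read_time(),"z",telemetry.read_tool_pos()[2].round(4)); return f@u
for x in(.08,.03,.008):
    P,o=tool(x,0,0.); r.move_straight(P,o,.08); f0=rep(x)
x=.008
while x>-.006:
    x-=.0015; P,o=tool(x,0,0.); r.move_straight(P,o,.03)
    if abs(rep(x)-f0)>12: break
for n in("scene","top"):
    d=vision.get_image(n); np.savez(n[0]+"5.npz",**d)
for n,c in(("t",(215,180,140,80)),("s",(175,190,190,115))):
    overlay(dict(np.load(n+"5.npz")),(0,0,.03,0),c,4 if n=="s" else 5,n+"5o")
a,b=cv2.imread("pics/t5o.png"),cv2.imread("pics/s5o.png")
cv2.imwrite("pics/o5.png",cv2.resize(np.vstack([cv2.resize(a,(760,int(400*760/700))),b]),None,fx=.65,fy=.65))
```

```text
0.08 F along stand x 3.4 y -0.2 z 7.7 14.0417 z 0.0159
0.03 F along stand x 1.4 y -1.2 z 6.0 14.8167 z 0.0159
0.008 F along stand x 0.1 y -3.0 z 5.0 15.2417 z 0.0159
0.006500000000000001 F along stand x 4.4 y -2.3 z 8.0 15.4917 z 0.0159
0.005000000000000001 F along stand x 8.3 y -1.6 z 10.4 15.7417 z 0.0159
0.003500000000000001 F along stand x 8.7 y -0.9 z 9.6 15.9917 z 0.016
0.002000000000000001 F along stand x 8.5 y -1.0 z 10.6 16.2417 z 0.0159
0.0005000000000000009 F along stand x 8.7 y -0.6 z 11.5 16.4917 z 0.0159
-0.0009999999999999992 F along stand x 12.5 y 0.4 z 11.0 16.7417 z 0.0159
```

View pics/o5.png

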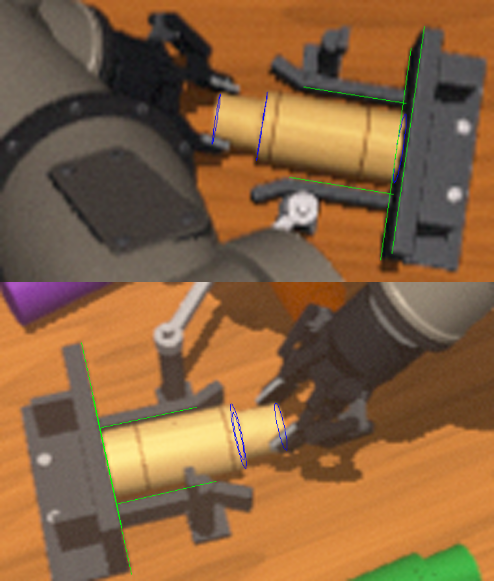

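Run:
```python
from h import *
from workcell import r,vision,telemetry
u=np.array([np.cos(YAW),np.sin(YAW),0])
x=-.001
for i in range(5):
    x-=.0015; P,o=tool(x,0,0.); r.move_straight(P,o,.03)
    f=telemetry.read_contact_force(); p=telemetry.read_tool_pos(); print(x,f@u,f[2],(p-P)@u,telemetry.read_gripper_width())
    if f@u>28: break
d=vision.get_image("top"); np.savez("t6.npz",**d); overlay(d,(0,0,.03,0),(250,185,100,75),8,"t6o")
d=vision.get_image("scene"); np.savez("s6.npz",**d); overlay(d,(0,0,.03,0),(195,205,80,75),8,"s6o")
print(telemetry.read_time())
```

```text
-0.0025 19.3677185803602 12.793356420456236 0.004118334778534823 0.04101928709541794
-0.004 25.230765356569094 14.344196989670637 0.0055782043323603725 0.04110842098778288
-0.0055 31.12171847886672 15.255918930546914 0.007043585806153746 0.040825122838822746
17.6917
```

View pics/t6o.png

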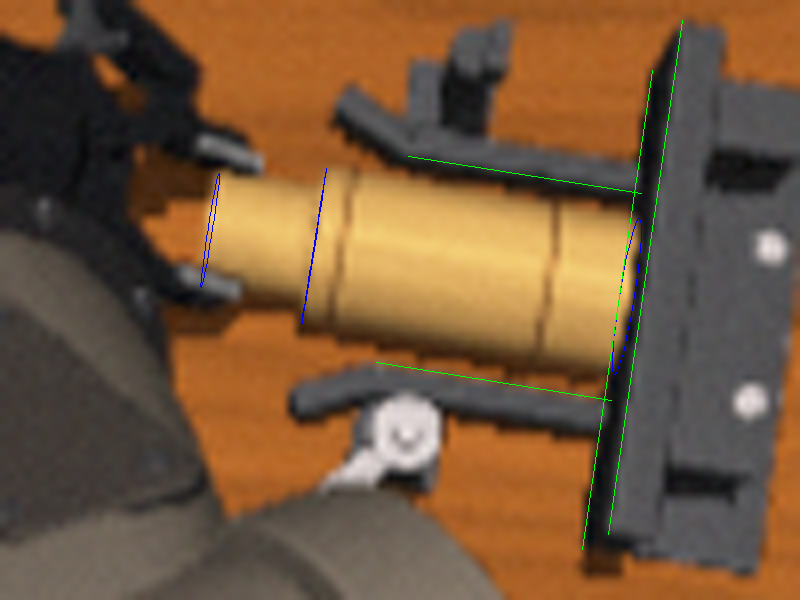

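View pics/s6o.png

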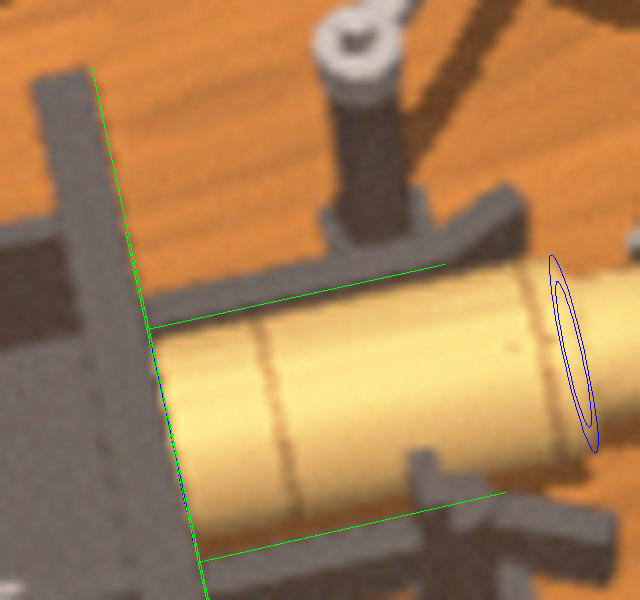

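```bash
cat > tilt.py <<'E'
from h import *
from workcell import r,vision,telemetry
import pickle,sys
u=np.array([np.cos(YAW),np.sin(YAW),0]); v=np.array([-u[1],u[0],0]); w=np.array([0,0,1.])
F=np.c_[u,v,w]
def forces():
    f=telemetry.read_contact_force(); return F.T@f
def blankpose(th,x0,z0,C):  # foot centre world & rotation of tilt
    P=C+u*(.03*np.sin(th)+x0)+w*(.03*np.cos(th)+z0)
    return P, R.from_matrix(F)*R.from_euler("y",-th)*R.from_matrix(F.T)
def target(th,x0,z0,g):
    P,Rt=blankpose(th,x0,z0,g["C"]); return P+Rt.apply(g["rel"]),(Rt*R.from_rotvec(g["o"])).as_rotvec()
E
python3 - <<'E'
from tilt import *
# ease back the push first
p=telemetry.read_tool_pos(); o=telemetry.read_orientation()
# foot contact point: stand origin shifted along u so foot touches fence
P,oc=tool(0,0,0.); dx=(p-P)@u; print("effective foot x",dx,"y",(p-P)@v,"z",(p-P)[2], "rot err",(R.from_rotvec(o)*R.from_rotvec(oc).inv()).magnitude())
C=np.array([S[0],S[1],0])+u*dx+v*((p-P)@v)
rel=p-(C+w*.03)
g=dict(C=C,rel=rel,o=o); pickle.dump(g,open("g.pkl","wb"))
z=0.
for th in np.radians([0,6,12,20,28,36,44]):
    T,oo=target(th,.002,z,g); r.move_straight(T,oo,.10); f=forces()
    pe=F.T@(telemetry.read_tool_pos()-T)
    print(round(np.degrees(th)),"F",f.round(1),"err mm",(pe*1e3).round(1),"z",z,telemetry.read_gripper_width().round(4),telemetry.read_time())
    if f[2]<1: z-=.0007
    if f[2]>15: z+=.001
    if np.linalg.norm(f)>45: print("STOP");break
print(z)
for n in("scene","top"):
    d=vision.get_image(n); np.savez(n[0]+"7.npz",**d); cv2.imwrite(f"pics/{n[0]}7.png",cv2.resize(d["img"][175:315,170:370],None,fx=4,fy=4,interpolation=cv2.INTER_CUBIC))
E
```

```text
effective foot x 0.001543529561696533 y -0.0009485821354260369 z 0.00022746637133063026 rot err 0.009843704641168629Traceback (most recent call last):
  File "<stdin>", line 13, in <module>
AttributeError: 'float' object has no attribute 'round'
```

Run:
```python
from tilt import *
g=pickle.load(open("g.pkl","rb"))
z=0.
for th in np.radians([0,6,12,20,28,36,44]):
    T,oo=target(th,.002,z,g); r.move_straight(T,oo,.10); f=forces()
    pe=F.T@(telemetry.read_tool_pos()-T)
    print(round(np.degrees(th)),"F",f.round(1),"err mm",(pe*1e3).round(1),"z",z,round(telemetry.read_gripper_width(),4),telemetry.read_time())
    if f[2]<1: z-=.0007
    if f[2]>15: z+=.001
    if np.linalg.norm(f)>45: print("STOP");break
print(z)
for n in("scene","top"):
    d=vision.get_image(n); np.savez(n[0]+"7.npz",**d); cv2.imwrite(f"pics/{n[0]}7.png",cv2.resize(d["img"][175:315,170:370],None,fx=4,fy=4,interpolation=cv2.INTER_CUBIC))
```

```text
0 F [ 9.3 -0.4  8.1] err mm [ 1.3 -0.6  0.2] z 0.0 0.0411 18.1917
6 F [ 0.6 -2.  -1.5] err mm [-1.4 -0.7  0.6] z 0.0 0.0413 18.4833
12 F [-1.8 -1.5 -2.2] err mm [-1.3 -0.2  0.1] z -0.0007 0.041 18.7667
20 F [-2.3 -1.2 -2.7] err mm [-1.2 -0.  -0.3] z -0.0014 0.0409 19.0833
28 F [-0.4 -0.5 -3.3] err mm [-0.7  0.2 -0.7] z -0.0021 0.0415 19.4
36 F [-1.3 -1.  -0.9] err mm [ 0.   0.4 -0.9] z -0.0028 0.0412 19.7333
44 F [ 9.8  2.7 13.1] err mm [ 3.6 -0.   0.7] z -0.0035 0.0413 20.075
-0.0035
```

View pics/s7.png

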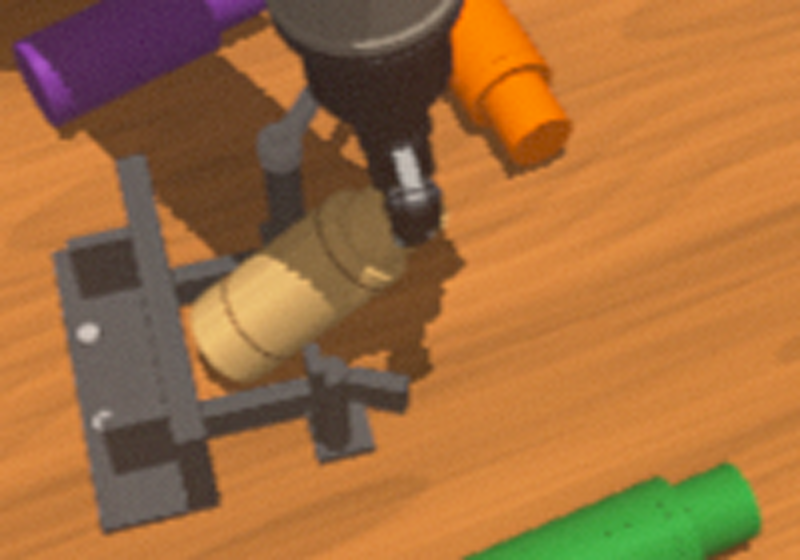

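View pics/t7.png

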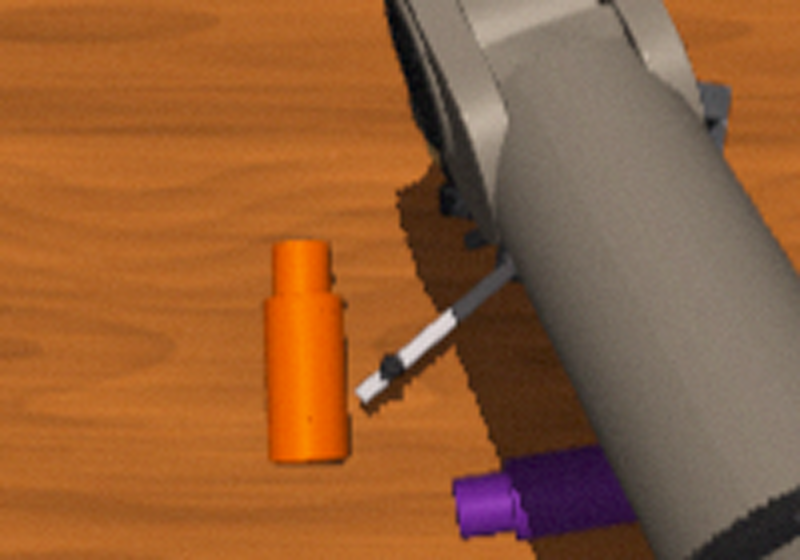

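Run:
```python
from tilt import *
th=np.radians(44)
overlay(dict(np.load("s7.npz")),(.0015+.03*np.sin(th)+.003,0,.03*np.cos(th),0),(200,195,90,75),8,"s7o",th)
g=pickle.load(open("g.pkl","rb"))
z=-.003
for th in np.radians([52,60,67]):
    T,oo=target(th,.003,z,g); r.move_straight(T,oo,.08); f=forces()
    pe=F.T@(telemetry.read_tool_pos()-T)
    print(round(np.degrees(th)),"F",f.round(1),"err mm",(pe*1e3).round(1),"z",z,round(telemetry.read_gripper_width(),4),telemetry.read_time())
    if f[2]<1: z-=.0007
    if f[2]>15: z+=.001
    if np.linalg.norm(f)>45: print("STOP");break
print(z)
d=vision.get_image("scene"); np.savez("s8.npz",**d)
overlay(d,(.0015+.03*np.sin(th)+.003,0,.03*np.cos(th),0),(200,195,90,75),8,"s8o",th)
```

```text
52 F [ 1.8 -0.9  1.3] err mm [ 0.9  0.2 -0.7] z -0.003 0.0405 20.5167
60 F [1.4 0.5 5.6] err mm [ 0.9  0.1 -0.4] z -0.003 0.0408 20.85
67 F [ 0.3 -0.4 -4.5] err mm [-0.2  1.1 -2.2] z -0.003 0.0404 21.1667
-0.0037
```

View pics/s7o.png

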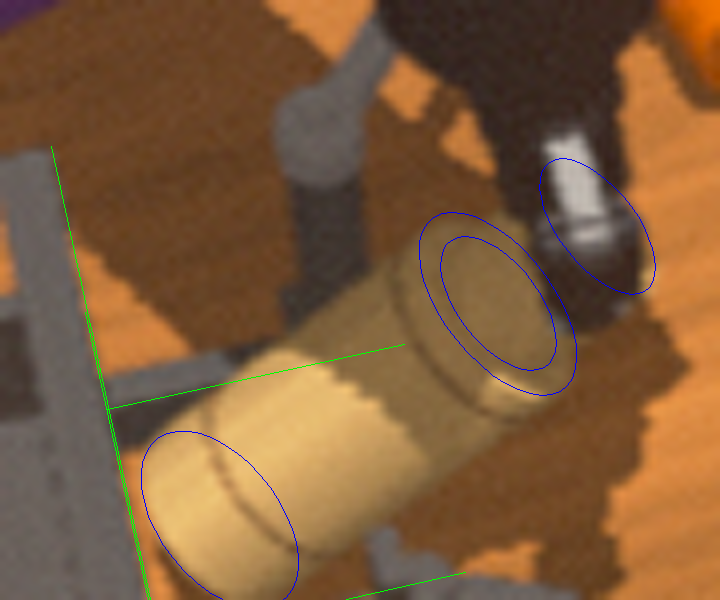

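View pics/s8o.png

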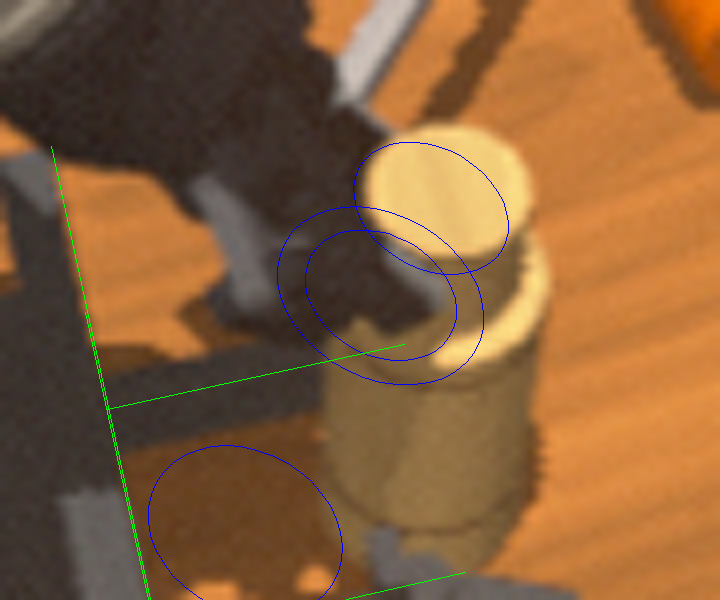

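Run:
```python
from tilt import *
d=vision.get_image("wrist"); np.savez("w8.npz",**d); cv2.imwrite("pics/w8.png",d["img"])
s=dict(np.load("s8.npz")); cv2.imwrite("pics/s8.png",cv2.resize(s["img"][170:320,180:320],None,fx=4,fy=4,interpolation=cv2.INTER_CUBIC))
print(telemetry.read_time(),forces(),telemetry.read_gripper_width())
```

```text
21.2667 [ 0.58210905  0.66602804 -3.37770862] 0.04024186875594549
```

View pics/w8.png

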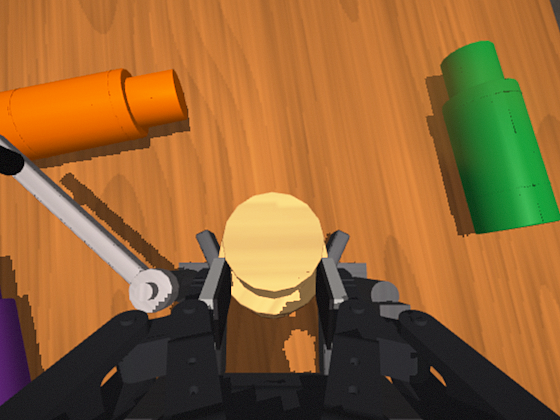

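View pics/s8.png

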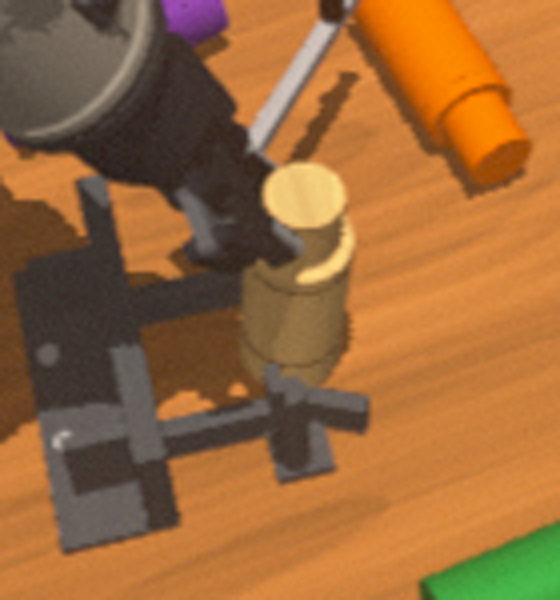

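Run:
```python
from tilt import *
s=dict(np.load("s8.npz")); w=dict(np.load("w8.npz"))
k=least_squares(lambda P:np.r_[(proj(s,P)-(256,219)).ravel(),(proj(w,P)-(273,243)).ravel()],[.65,-.1,.16]); print(k.x,k.fun)
def tost(P): P=np.asarray(P)-[S[0],S[1],0]; return F.T@P
print("head in stand",tost(k.x)); print("TCP in stand",tost(telemetry.read_tool_pos()))
M=R.from_rotvec(telemetry.read_orientation()).as_matrix(); print("approach",F.T@M[:,1])
for z in(.158,.16,.165,.17): print(z,tost(onplane(s,(256,219),z)),tost(onplane(w,(273,243),z)))
for h,c in((.16,(200,195,90,75)),):
    for tl,nm in((np.radians(80),"a"),(np.radians(90),"b")):
        hd=tost(k.x); c_,s_=np.cos(tl),np.sin(tl); ft=hd-.16*np.array([c_,0,s_]); print(ft)
        overlay(s,(ft[0],ft[1],ft[2],0),c,8,"s8"+nm,tl); overlay(w,(ft[0],ft[1],ft[2],0),(180,150,190,180),4,"w8"+nm,tl)
a,b=cv2.imread("pics/s8a.png"),cv2.imread("pics/s8b.png"); cv2.imwrite("pics/s8ab.png",cv2.resize(np.hstack([a,b]),(800,333)))
a,b=cv2.imread("pics/w8a.png"),cv2.imread("pics/w8b.png"); cv2.imwrite("pics/w8ab.png",cv2.resize(np.hstack([a,b]),(800,379)))
```

```text
[ 0.62311093 -0.07861688  0.16140515] [ 0.69444612 -0.12314207 -0.01258588  0.14349704]
head in stand [0.1020143  0.00061624 0.16140515]
TCP in stand [ 9.95275780e-02 -8.29344491e-05  1.26269832e-01]
approach [ 0.45964132 -0.00107207 -0.888104  ]
0.158 [0.10091192 0.00296285 0.158     ] [0.10229179 0.00060434 0.158     ]
0.16 [0.10067362 0.00162376 0.16      ] [0.10216563 0.00060811 0.16      ]
0.165 [ 0.10007786 -0.00172397  0.165     ] [0.10185024 0.00061753 0.165     ]
0.17 [ 0.0994821 -0.0050717  0.17     ] [0.10153484 0.00062696 0.17      ]
[0.07423059 0.00061624 0.00383591]
[0.1020143  0.00061624 0.00140515]
```

View pics/s8ab.png

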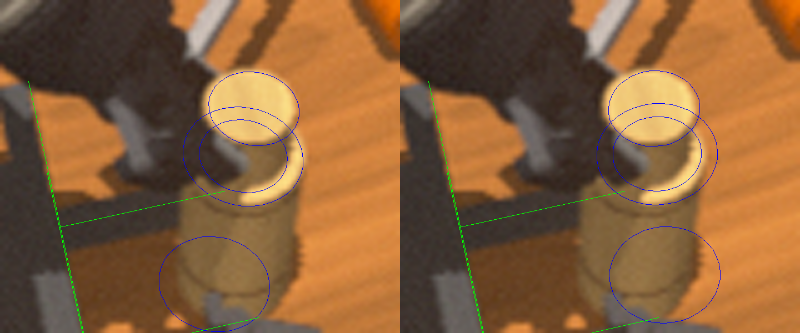

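View pics/w8ab.png

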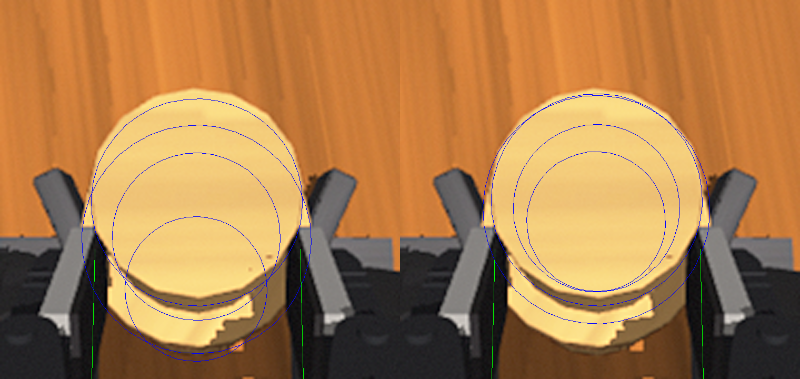

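Run:
```python
from tilt import *
r.command_gripper(.036,100); print(telemetry.read_gripper_width(),forces().round(1))
p=telemetry.read_tool_pos(); o=telemetry.read_orientation()
A=np.array([S[0],S[1],0])+u*.1035
def rot(da,dz,dx=0):
    Rt=R.from_matrix(F)*R.from_euler("y",-da)*R.from_matrix(F.T)
    return A+Rt.apply(p-A)+w*dz+u*dx,(Rt*R.from_rotvec(o)).as_rotvec()
T,oo=rot(np.radians(9),0); r.move_straight(T,oo,.04); print(forces().round(1))
dz=0
for i in range(8):
    dz-=.001; T,oo=rot(np.radians(9),dz); r.move_straight(T,oo,.02); f=forces(); print(dz,f.round(1),telemetry.read_time())
    if f[2]>5: break
d=vision.get_image("scene"); np.savez("s9.npz",**d); cv2.imwrite("pics/s9.png",cv2.resize(d["img"][185:305,190:310],None,fx=5,fy=5,interpolation=cv2.INTER_CUBIC))
d=vision.get_image("wrist"); np.savez("w9.npz",**d); cv2.imwrite("pics/w9.png",d["img"])
```

```text
0.03713793323103304 [ 0.6 -0.3 -4.1]
[ 0.4 -0.1 -3.8]
-0.001 [-0.3  0.2 -4.2] 22.35
-0.002 [ 0.4 -0.1 -4.4] 22.6
-0.003 [-0.  -0.  -4.1] 22.85
-0.004 [1.2 0.5 3.4] 23.1
-0.005 [ 1.   1.7 10.7] 23.35
```

View pics/s9.png

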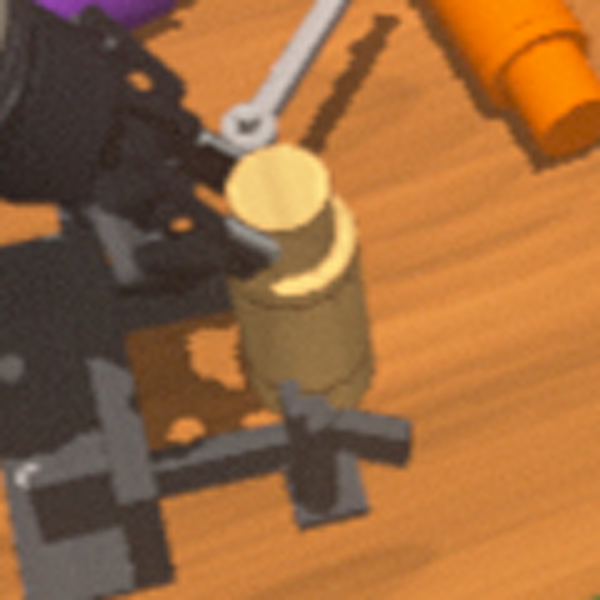

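View pics/w9.png

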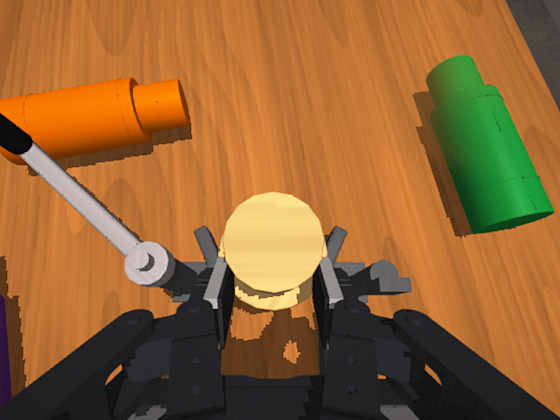

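Run:
```python
from tilt import *
s=dict(np.load("s9.npz")); w9=dict(np.load("w9.npz"))
hd=F.T@(onplane(s,(245.8,222.4),.161)-[S[0],S[1],0]); print(hd)
a=[]
for tl in(84,90,96):
    tl=np.radians(tl); c_,s_=np.cos(tl),np.sin(tl); ft=hd-.16*np.array([c_,0,s_])
    overlay(s,(*ft,0),(200,200,80,80),5,"x",tl); a.append(cv2.imread("pics/x.png"))
cv2.imwrite("pics/s9o.png",cv2.resize(np.hstack(a),(800,267)))
a=[]
hw=F.T@(onplane(w9,(273,242),.161)-[S[0],S[1],0]); print(hw)
for tl in(84,90,96):
    tl=np.radians(tl); c_,s_=np.cos(tl),np.sin(tl); ft=hw-.16*np.array([c_,0,s_])
    overlay(w9,(*ft,0),(190,170,170,170),4,"x",tl); a.append(cv2.imread("pics/x.png"))
cv2.imwrite("pics/w9o.png",cv2.resize(np.hstack(a),(800,267)))
```

```text
[ 0.07756268 -0.00205266  0.161     ]
[ 0.07737825 -0.00064669  0.161     ]
```

View pics/s9o.png

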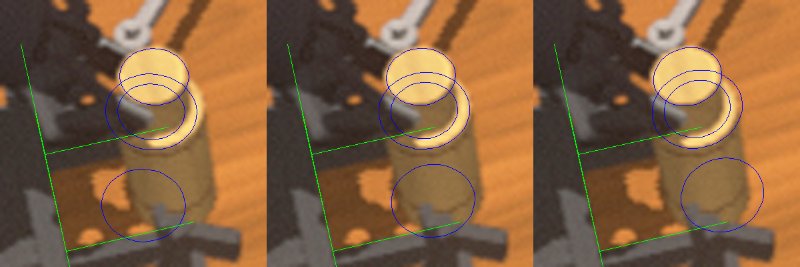

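View pics/w9o.png

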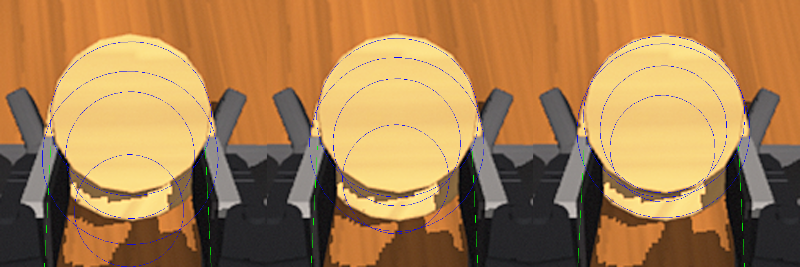

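Run:
```python
from tilt import *
p=telemetry.read_tool_pos(); o=telemetry.read_orientation()
da=np.radians(-2.5); A=np.array([S[0],S[1],0])+u*.083+w*0
Rt=R.from_matrix(F)*R.from_euler("y",-da)*R.from_matrix(F.T)
T=A+Rt.apply(p-A)+w*.001; oo=(Rt*R.from_rotvec(o)).as_rotvec()
r.move_straight(T,oo,.03); print(forces().round(1))
dz=0.
T0=T.copy()
for dx in(-.01,-.02,-.03,-.04,-.044,-.047,-.05,-.052,-.054,-.056,-.058,-.06):
    T=T0+u*dx+w*dz; r.move_straight(T,oo,.05); f=forces(); print(dx,f.round(1),round(dz,4),telemetry.read_time())
    if f[2]>6: dz+=.0007
    if f[2]<-1: dz-=.0007
    if f[0]>10: break
d=vision.get_image("scene"); np.savez("s10.npz",**d); cv2.imwrite("pics/s10.png",cv2.resize(d["img"][185:305,190:310],None,fx=5,fy=5,interpolation=cv2.INTER_CUBIC))
d=vision.get_image("wrist"); np.savez("w10.npz",**d); cv2.imwrite("pics/w10.png",d["img"])
```

```text
[-0.6  0.1 -4.5]
-0.01 [ 0.3 -0.3 -3.2] 0.0 24.1667
-0.02 [-0.4  0.4 -3.9] -0.0007 24.5167
-0.03 [1.3 0.2 0.6] -0.0014 24.8667
-0.04 [1.1 1.1 7. ] -0.0014 25.2167
-0.044 [ 0.5  0.1 -0.5] -0.0007 25.4667
-0.047 [ 0.   0.7 -0.9] -0.0007 25.7167
-0.05 [1.1 0.7 0.7] -0.0007 25.9667
-0.052 [1.1 0.2 0.7] -0.0007 26.2167
-0.054 [1.3 0.6 1.3] -0.0007 26.4667
-0.056 [0.9 0.7 1.8] -0.0007 26.7167
-0.058 [ 2.2 -0.1  0.1] -0.0007 26.9667
-0.06 [ 0.8 -0.7 -0.8] -0.0007 27.2167
```

View pics/s10.png

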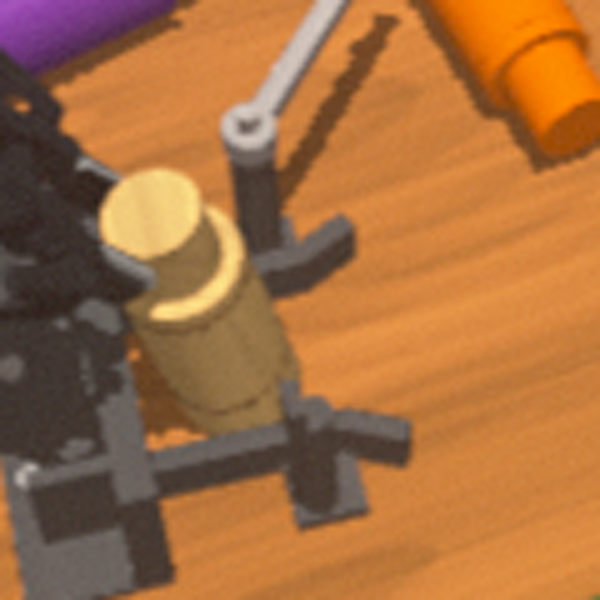

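View pics/w10.png

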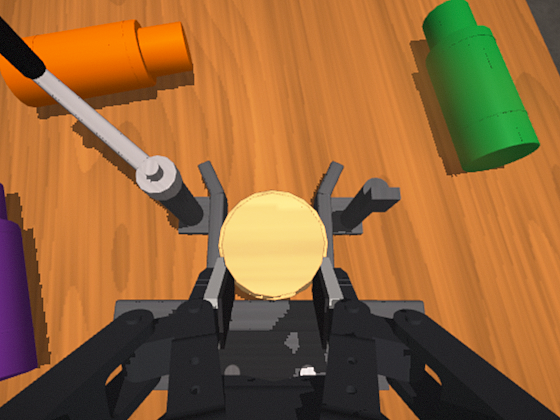

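Run:
```python
from tilt import *
s=dict(np.load("s10.npz")); w9=dict(np.load("w10.npz"))
hd=F.T@(onplane(s,(220,227.4),.161)-[S[0],S[1],0]); print(hd)
hw=F.T@(onplane(w9,(273,244.5),.161)-[S[0],S[1],0]); print(hw)
a=[];b=[]
for tl in(98,102,106):
    tl=np.radians(tl); c_,s_=np.cos(tl),np.sin(tl); ft=hd-.16*np.array([c_,0,s_])
    overlay(s,(*ft,0),(200,200,80,80),5,"x",tl); a.append(cv2.imread("pics/x.png"))
    ft=hw-.16*np.array([c_,0,s_])
    overlay(w9,(*ft,0),(190,170,170,170),4,"x",tl); b.append(cv2.imread("pics/x.png"))
cv2.imwrite("pics/o10.png",np.vstack([cv2.resize(np.hstack(a),(800,267)),cv2.resize(np.hstack(b),(800,267))]))
```

```text
[ 0.02205019 -0.00063826  0.161     ]
[ 0.02329401 -0.00061981  0.161     ]
```

View pics/o10.png

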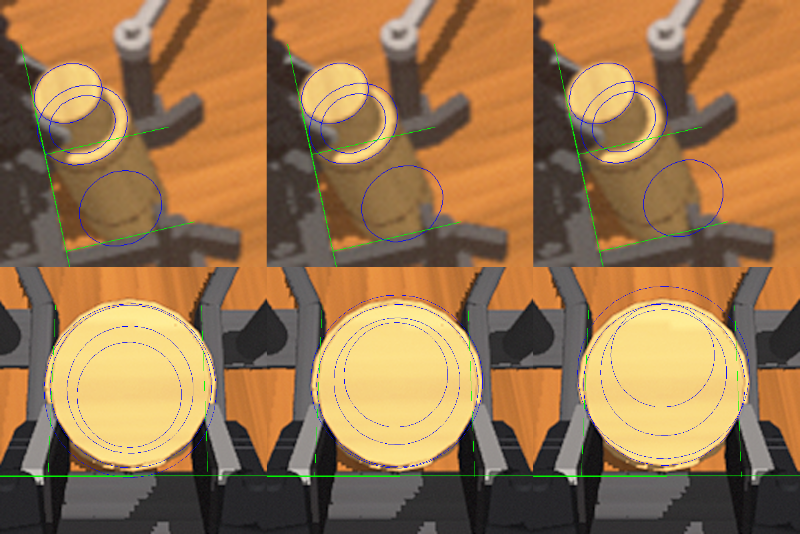

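Run:
```python
from tilt import *
p=telemetry.read_tool_pos(); o=telemetry.read_orientation()
A=np.array([S[0],S[1],0])+u*.017
def rot(da,dz):
    Rt=R.from_matrix(F)*R.from_euler("y",-da)*R.from_matrix(F.T)
    return A+Rt.apply(p-A)+w*dz,(Rt*R.from_rotvec(o)).as_rotvec()
dz=0
for a in(-3,-6,-9):
    T,oo=rot(np.radians(a),dz); r.move_straight(T,oo,.04); f=forces(); print(a,f.round(1))
    if f[2]>10: dz+=.001
for i in range(5):
    if f[2]>4: break
    dz-=.001; T,oo=rot(np.radians(a),dz); r.move_straight(T,oo,.03); f=forces(); print(dz,f.round(1),telemetry.read_time())
s=vision.get_image("scene"); np.savez("s11.npz",**s); w9=vision.get_image("wrist"); np.savez("w11.npz",**w9)
cv2.imwrite("pics/s11.png",cv2.resize(s["img"][185:305,190:310],None,fx=5,fy=5,interpolation=cv2.INTER_CUBIC))
```

```text
-3 [ 0.5 -0.  -3.9]
-6 [-3.5  1.8 15.5]
-9 [-4.8  2.8 26.9]
```

View pics/s11.png

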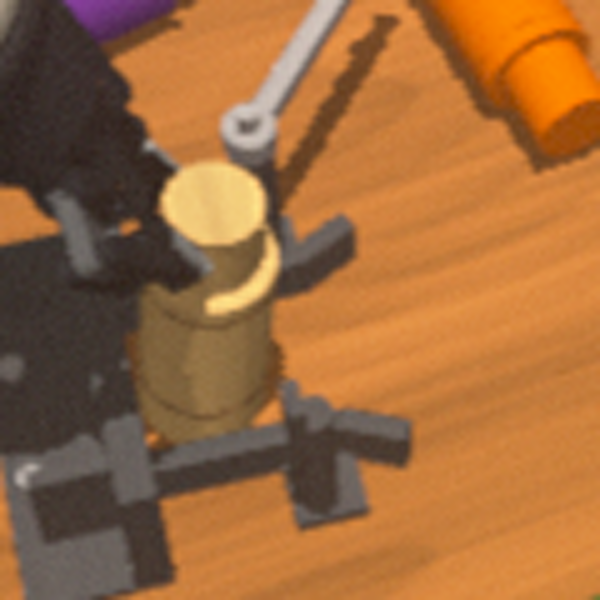

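Run:
```python
from tilt import *
p=telemetry.read_tool_pos(); r.move_straight(p+w*.001,None,.03); print(forces().round(1))
r.command_gripper(.066,20); print(telemetry.read_gripper_width(),forces().round(1))
p=telemetry.read_tool_pos(); M=R.from_rotvec(telemetry.read_orientation()).as_matrix()
r.move_straight(p-M[:,1]*.09,None,.15)
print(F.T@(telemetry.read_tool_pos()-[S[0],S[1],0]),F.T@M[:,1],telemetry.read_time())
s=vision.get_image("scene"); np.savez("s12.npz",**s); w9=vision.get_image("wrist"); np.savez("w12.npz",**w9)
cv2.imwrite("pics/s12.png",cv2.resize(s["img"][185:305,190:310],None,fx=5,fy=5,interpolation=cv2.INTER_CUBIC)); cv2.imwrite("pics/w12.png",w9["img"])
```

```text
[ 0.6 -0.9 -0.5]
0.06566626812678356 [ 0.8 -1.4 -0.2]
[ 0.00653209 -0.00211523  0.20383796] [ 0.42170844 -0.00396949 -0.9067228 ] 29.75
```

View pics/s12.png

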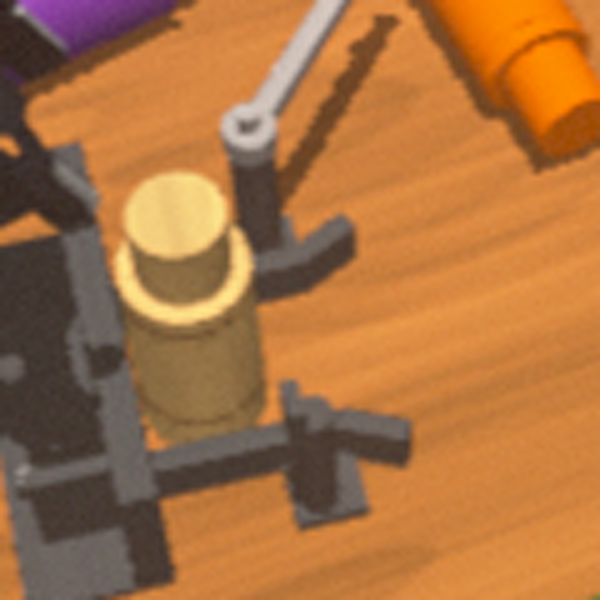

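View pics/w12.png

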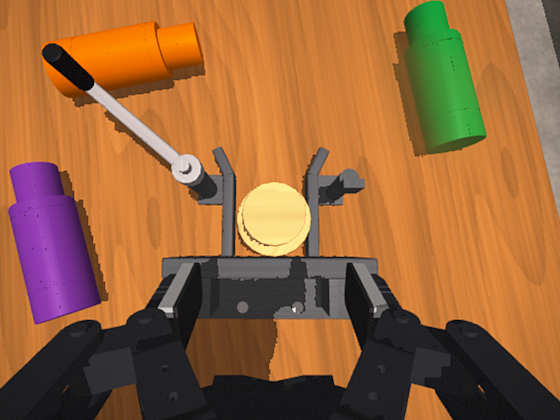

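Run:
```python
from tilt import *
s=dict(np.load("s12.npz")); w9=dict(np.load("w12.npz"))
hd=F.T@(onplane(s,(225.2,227.8),.16)-[S[0],S[1],0]); hw=F.T@(onplane(w9,(276,214),.16)-[S[0],S[1],0]); print(hd,hw)
overlay(s,(hd[0],hd[1],0,0),(195,200,80,80),7,"x",np.pi/2); a=cv2.imread("pics/x.png")
overlay(w9,(hd[0],hd[1],0,0),(210,150,130,130),5,"x",np.pi/2); b=cv2.resize(cv2.imread("pics/x.png"),(560,560))
cv2.imwrite("pics/o12.png",cv2.resize(np.hstack([a,b]),(800,400)))
```

```text
[ 0.0325278  -0.00375238  0.16      ] [ 0.03262864 -0.00372413  0.16      ]
```

View pics/o12.png

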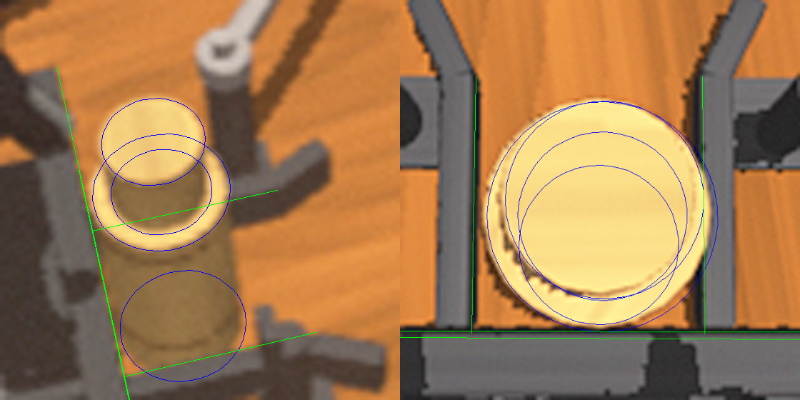

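Run:
```python
from tilt import *
p=telemetry.read_tool_pos(); r.move_straight(p+w*.06,None,.25)
r.command_gripper(.06,20)
a=2.42; P,b=pin(a); r.move_pose([*P,.215],down(b-np.pi/2))
print(telemetry.read_time())
for n in("wrist","scene","top"):
    d=vision.get_image(n); np.savez(n[0]+"13.npz",**d); cv2.imwrite(f"pics/{n[0]}13.png",d["img"])
    if n=="wrist": print(proj(d,[*P,.152]))
    c={"s":(195,195,80,110),"t":(285,180,70,80),"w":(0,0,560,420)}[n[0]]
    overlay(d,(.0315,-.0025,0,0),c,{"s":7,"t":7,"w":1}[n[0]],n[0]+"13o",np.pi/2)
a,b=cv2.imread("pics/s13o.png"),cv2.imread("pics/t13o.png"); cv2.imwrite("pics/o13.png",np.hstack([cv2.resize(x,(400,int(400*x.shape[0]/x.shape[1])))[:450] for x in(a,b)]))
```

```text
31.4083
[[273.15875398 214.01247335]]
```

View pics/w13o.png

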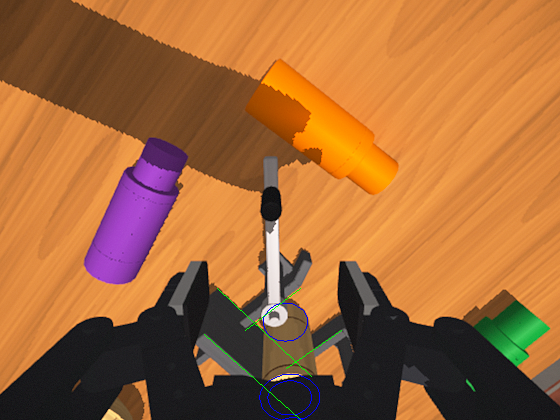

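View pics/o13.png

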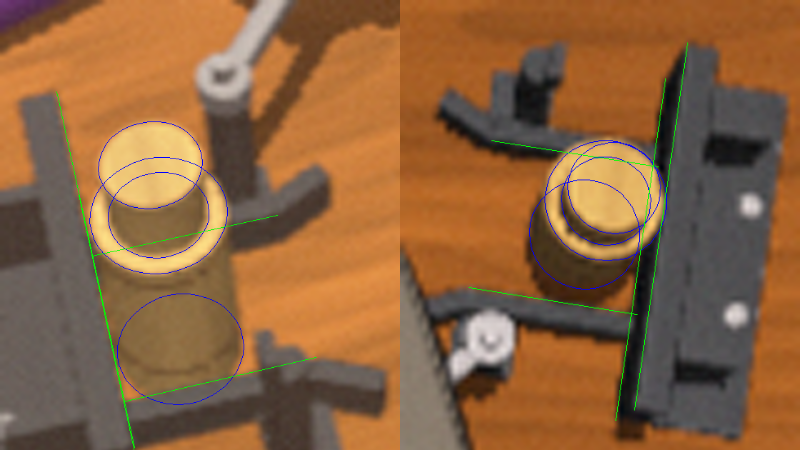

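Run:
```python
from tilt import *
a=2.42; P,b=pin(a)
r.move_straight([*P,.122],None,.15); r.command_gripper(.026,20); print(telemetry.read_gripper_width(),telemetry.read_contact_force())
swing(r,telemetry,a,.5,8,z=.122)
for n in("wrist","scene"):
    d=vision.get_image(n); cv2.imwrite(f"pics/{n[0]}14.png",d["img"])
```

```text
0.026130697185437264 [-0.49748287 -0.46650304 -0.18425616]
2.18 33.1417 [-0.7 -0.7  1. ]
1.94 33.5333 [-0.1  0.3 -0.3]
1.7 33.925 [-0.4  0.5 -0.7]
1.46 34.3167 [ 0.7  0.7 -0.1]
1.22 34.7083 [ 0.1  0.2 -0.3]
0.98 35.1 [-0.2 -0.2 -0.3]
0.74 35.4917 [-0.1 -0.2  0.5]
0.5 35.8833 [0.5 0.2 0.2]
```

View pics/w14.png

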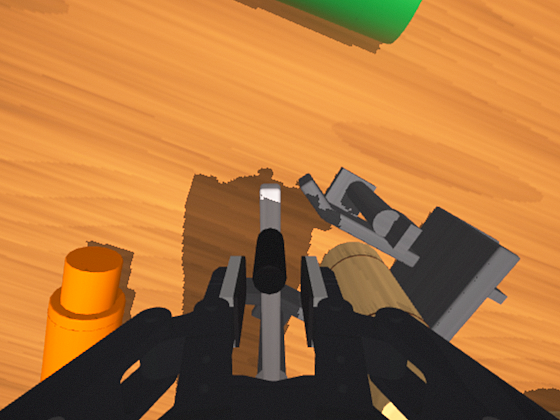

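View pics/s14.png

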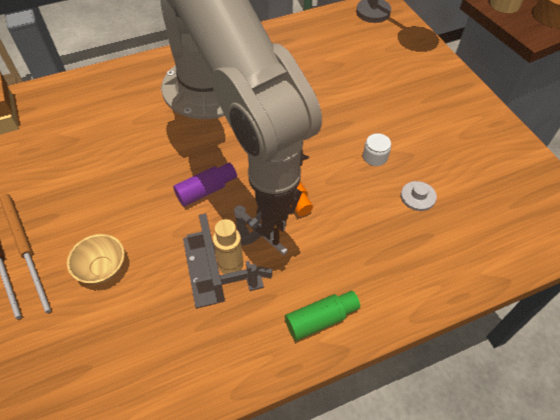

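Run:
```python
from tilt import *
for a in (.35,.2,.1,.03,-.02,-.06,-.1,-.13):
    p,b=pin(a); r.move_straight([*p,.122],down(max(b,YAW-np.pi/2)-np.pi/2),.08); f=forces(); print(a,f.round(1),telemetry.read_time())
    if np.linalg.norm(f)>7: break
s=vision.get_image("scene"); cv2.imwrite("pics/s15.png",cv2.resize(s["img"][185:305,190:310],None,fx=5,fy=5,interpolation=cv2.INTER_CUBIC))
```

```text
0.35 [-0.6  0.5  0. ] 36.3583
0.2 [ 0.6  0.3 -0.1] 36.7333
0.1 [ 0.8 -0.4 -0. ] 37.0333
0.03 [ 0.4  0.  -0. ] 37.2917
-0.02 [-0.1  0.2 -0.3] 37.5417
-0.06 [11.7 -0.9 -1.6] 37.7917
```

View pics/s15.png

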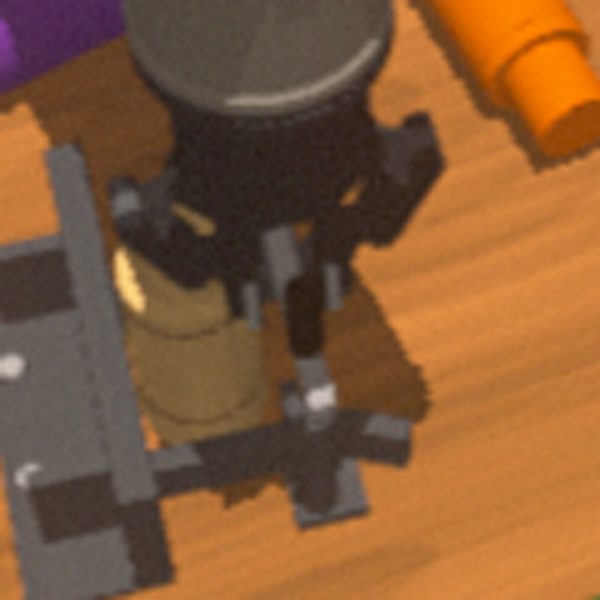

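Run:
```python
from tilt import *
p,b=pin(-.015); r.move_straight([*p,.122],None,.05); print(forces().round(1))
r.move_straight([*p,.26],None,.2)
r.move_pose([.45,-.45,.3],down(b-np.pi/2)); print(telemetry.read_time())
for n,c in(("scene",(190,190,110,110)),("top",(270,175,90,90))):
    d=vision.get_image(n); np.savez(n[0]+"16.npz",**d); cv2.imwrite(f"pics/{n[0]}16.png",d["img"])
    f=5; x0,y0,ww,h=c
    a=cv2.resize(d["img"][y0:y0+h,x0:x0+ww],None,fx=f,fy=f,interpolation=cv2.INTER_CUBIC)
    for ang,col in((0,(0,255,0)),(.06,(0,0,255))):
        P,_=pin(ang); q=((proj(d,[[*P,.152],[*HINGE[:2],.105],[*pin(ang,.151)[0],.105]])+.5-[x0,y0])*f).astype(int)
        cv2.circle(a,tuple(map(int,q[0])),3,col,1); cv2.line(a,tuple(map(int,q[1])),tuple(map(int,q[2])),col,1)
    cv2.imwrite(f"pics/{n[0]}16c.png",a)
```

```text
[-0.6  0.2  0.6]
40.4333
```

View pics/s16c.png

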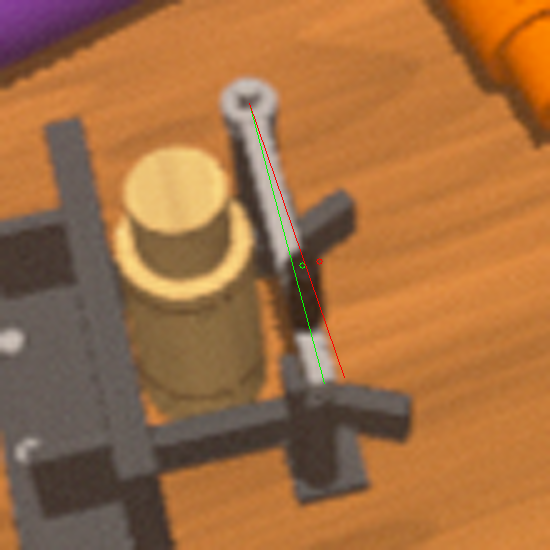

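View pics/t16c.png

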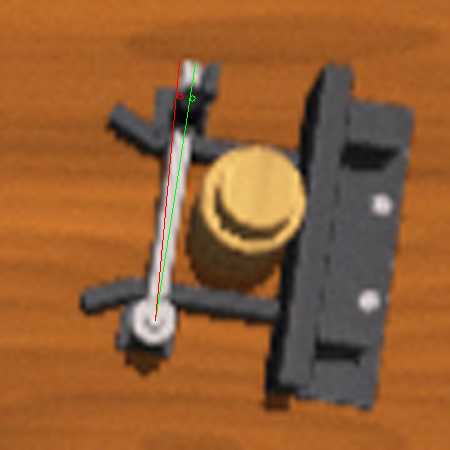

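View pics/s16.png

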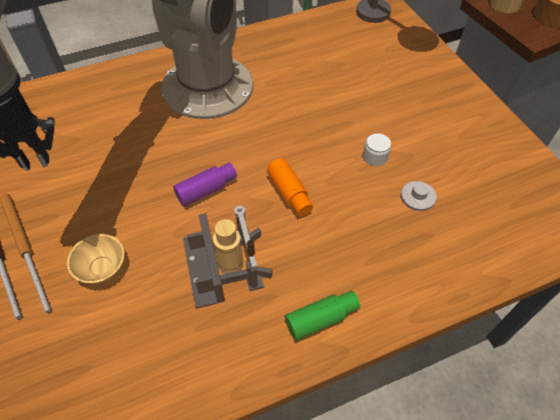

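Run:
```python
from workcell import r,close_job,telemetry
print(telemetry.read_contact_force(),telemetry.read_time()); close_job()
```

```text
[ 0.56496872 -0.40679395 -0.10643461] 40.5333
the job is handed in; nothing more can be done
```

I handed the job in at 40.5 s with the blank upright against the fence and the gate shut. One step did not go cleanly: the foot did not stay on the bench throughout the raising.

**What I did:** I swung the gate to about 2.4 rad. I gripped the blank by its tenon and slid it into the bay until it butted the fence with about 31 N. I then raised it, let it stand, and swung the gate back until it met its stop at about 12 N.

**Last checks:**
- **Blank:** it stands upright in both the scene and top pictures. Its axis is about 32 mm out from the estimated fence line, so it is within a millimetre or two of the fence, and it did not move while the gate closed.
- **Gate:** the bar lies against its catch. The scene overlay reads 0; the top view reads about 0.02 rad, within calibration error.
- **Bystanders:** the bowl, tin and faceplate are where they were in the first picture, and the robot touches nothing.

**What did not go cleanly:**
- **Foot lifted:** the blank turned in the grip while rising. Its foot came a few millimetres off the bench and swung out to about 75–80 mm from the fence.
- **Correction:** I set the foot back down and pulled the blank in towards the fence, but its foot trailed and it leaned. I straightened it before letting go, and it stood square.

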